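# Unmould the shortbread

### The arm

A 6-joint arm with a two-finger parallel gripper is mounted at the origin on a cart in front of the work surface, level with it; the furniture and walls round the work are solid. World frame = base frame: x ahead of the robot, y to its left, z up, the work surface at z = 0. Lengths are in m, angles in rad, forces in N, time in s.
With the tool pointing down it reaches from about 0.375 to 0.975 m from the base axis. Payload 3.8 kg.
Tool frame: the origin (TCP) lies where the fingers leave the gripper's body, on its centre line; the fingertips stand 73 mm ahead of it and the grasp point (between the pads) lies 54 mm ahead of it; z points along the fingers, y is the line along which they close (so a half turn about z gives the same grasp; the last joint's range is limited). The gripper opens to 85 mm and grips with 20 to 120 N. Pads are 22 mm wide; open, the fingers measure 114 mm over their backs; the gripper's body (76 mm by 85 mm) begins 54 mm behind the grasp point. The pads swing forward as they close: fully open they stand 13 mm farther back than shut.
Start: joints at [-1.3, 0.264, 1.604, -0, 1.274, -0.037], TCP at [0.204, -0.643, 0.304] pointing down, gripper open.
Joint ranges: [-2.63, 2.63], [-0.94, 2.18], [0.31, 2.57], [-1.31, 4.45], [0, 2.66], [-2.55, 2.55]. Speed limits (rad/s): [2.57, 2.57, 3.14, 3.14, 3.14, 3.14].

### API

Orientations are given as a rotation vector (axis times angle).
In Python, from workcell import read_state, viewer, bot gives the robot as it stands.
- The arm moves only by the tool jog_arm, never from a script. Its argument "increments" is a list that holds one entry, the list of rows, each a list of 7 numbers: the shift along the tool's x, y, z in units of 30 mm (1.0 is 30 mm), then the turn, a rotation vector about the tool's x, y, z in units of 6 degrees (1.0 is 6 degrees), then the opening, from -1 (shut) to 1 (fully open). A call has exactly 5 rows; each row shifts and turns the commanded pose from where the row before left it, along the tool's axes as they then stand; what a row does not reach is not made up. A row lasts 1/12 s, in which the tool goes at most 41.7 mm and 7.16 degrees, less where a joint would pass 70% of its speed; a pose out of reach is approached as far as the arm can. A call is refused whole if a number of a shift passes 1 or a number of a turn 1, either way. A call with a gripper value outside its range is refused whole. The fingers move at their own pace and stop on an object; "force" is the grip in N (left out, the last holds). Time passes only in rows, so rows that do not move let the fingers close, or fill a call up. It gives the time, the measured TCP pose, the force, the opening and the grip force at its end, in the units of the state.
- read_state(): the state, without advancing time (a new reading comes with each control period).
- viewer.read_camera(name): name is "scene" or "top" or "wrist"; returns (picture, depth): 420x560x3 uint8, blue, green, red; 420x560 float32, m along the optical axis (not along the pixel's ray), 0 where there is no reading.
- viewer.camera_params(name): a dict with "fx", "fy", "cx", "cy" (pixels), "R" (3x3) and "t" (3): a world point X has camera coordinates R X + t; the wrist camera has in their place "hand_eye" (4x4, takes a point from camera to tool coordinates, whose origin is the TCP and whose axes are the flange's). Camera axes: x right, y down, z forward; pixel columns grow to the right and rows downward; lengths in m; the calibration is good to about 2 mm. A picture is of the moment at which its call begins: read the wrist's pose just before it. camera_params takes no time and is no camera call.
- bot.finish_job(): hands the job in; it is judged then, once.
The state is a dict: "time": time; "q": joint angles; "joint_vel": joint speeds; "joint_torque": joint torques, N m; "tool_pos": TCP position; "tcp_rot": TCP orientation; "wrist_force": force on the tool from outside, world axes, zero at the start; "torque": the same for the moment, N m; "width": opening from 0.0 (shut) to 1.0 (fully open); "grip_force": force on a finger pad.
Only numpy, scipy, OpenCV 4.12 (cv2) and the standard library are available. Lean on these libraries where they do the work, as an engineer would, in place of code of your own. Each camera call takes 0.05 s, during which the arm holds its last target. There are 200 camera calls.

### The job

Swing the mould's cam latch all the way open, over its hump until it drops into its open notch, then lift the lid off by its black handle and lay it flat, right way up, on the bare worktop. Lift every shortbread biscuit out of the mould and lay them all flat and face up on the black oval tray, none on top of another; then put the lid back fully seated in the mould's border and swing the latch back over its hump until it drops home in the locked notch across the lid. Leave the spoon, matchbox, tin and mug where they are.

Things in the scene. Friction and masses are not known exactly. Their poses are not given: they have to be found in the camera images.
- mould: Aluminium biscuit mould fixed to the worktop, 162 (own x) x 176 (own y) x 36 mm high. Origin: centre of its underside, on the worktop; z up; the latch is on its -x side. Four cavities in two rows of two (cavity0 to 3). Deck between the cavities 30 mm high; a border 8 mm wide, 36 mm high, surrounds the 146 x 160 mm deck and locates the lid.
- mould_seat (a point): Centre of the mould's deck, 30 mm above the worktop: the lid's origin belongs here, axes as the mould's (a half turn in yaw does not matter).
- cavity0 (a point): Centre of a cavity's floor (mould x -39, y -33.5 mm), 8 mm above the worktop; axes as the mould's. A biscuit fits lengthwise along x with 0.5 to 1.5 mm play. Beside both long sides is a finger notch, 34 mm long (x, centred), 26 mm wide (y), as deep as the cavity; neighbours share the middle one: grip a biscuit across its 38 mm (y) with the fingertips in the notches. May be empty.
- cavity1 (a point): Floor centre of the cavity at mould x -39, y +33.5 mm; see cavity0.
- cavity2 (a point): Floor centre of the cavity at mould x +39, y -33.5 mm; see cavity0.
- cavity3 (a point): Floor centre of the cavity at mould x +39, y +33.5 mm; see cavity0.
- latch_axis (a point): Point on the vertical axis of the latch, at mould x = -100, y = 0, 40 mm above the worktop (underside of lever and tongue when they are down). Axes as the mould's.
- latch (a joint): Angle of the latch about its vertical axis, rad, counter-clockwise from above. 0 (start) = locked: the tongue points to the mould's +x, 2 mm over the lid's edge, the lever with the knob to -x. 1.57 (stop) = open: the lever points to the mould's -y, the tongue is clear of the lid. Pushing the knob over the hump halfway takes about 3 N; a notch at either end draws it in.
- latch_lift (a joint): How far the cam has lifted the latch, m: 0 when it is down in the locked or the open notch, 0.007 halfway round. It follows the angle by itself, against a spring of about 8 N; leave the knob free to rise.
- latch_knob (a point): Centre of the top of the upright black knob at the lever's end, 70 mm from the latch axis: 16 mm diameter, 32 mm high above the lever (8 mm thick, 14 mm wide). Top 80 mm above the worktop when down, 87 mm on the hump. A loose hold between the fingers pushes it round.
- lid: Flat aluminium lid, 140 (own x) x 154 (own y) x 8 mm, 0.2 to 0.4 kg, loose, at the start in its seat. Origin: centre of its underside, z up. A black bridge handle stands on it: bar 84 mm long (own x), 16 mm wide, 14 mm high, centred 37 mm above the origin on two posts. It fits inside the mould's border with 3 mm play all round.
- lid_handle (a point): Centre of the lid's handle bar, 37 mm above the lid's origin; bar along the lid's x, gripped across its 16 mm (lid's y).
- oval_tray: Black oval tray, 190 (own x) x 300 (own y) mm, loose on the worktop, empty at the start. Origin: centre of its underside, z up. Its flat floor is 5 mm above the worktop, its rim 10 mm. Biscuits belong with their centres within 75 mm (own x) and 125 mm (own y) of the middle.
- teaspoon: Teaspoon with red handle, 132 mm, lying on the worktop; leave alone. Origin: centre of its underside.
- matchbox: Matchbox 53 x 36 x 14 mm, lying on the worktop to the right of the mould; leave alone. The worktop between it and the robot (x 0.36 to 0.52, y -0.35 to -0.17) is bare, with room for the lid. Origin: centre of its underside.
- tuna_tin: Round green food tin, 86 mm across, 40 mm high; leave alone. Origin: centre of its underside.
- mug: Green and white mug, 86 mm across, 99 mm high; leave alone. Origin: centre of its underside.
- biscuit0: Shortbread biscuit, 66 (own x) x 38 (own y) x 19 mm, 50 g, straight sides, pricked on top; at the start face up in one of the cavities, its underside 8 mm above the worktop, top 3 mm below the deck, under the lid. Origin: centre of its underside, z up. May be absent.
- biscuit1: Shortbread biscuit, 66 (own x) x 38 (own y) x 19 mm, 50 g, straight sides, pricked on top; at the start face up in one of the cavities, its underside 8 mm above the worktop, top 3 mm below the deck, under the lid. Origin: centre of its underside, z up. May be absent.
- biscuit2: Shortbread biscuit, 66 (own x) x 38 (own y) x 19 mm, 50 g, straight sides, pricked on top; at the start face up in one of the cavities, its underside 8 mm above the worktop, top 3 mm below the deck, under the lid. Origin: centre of its underside, z up. May be absent.
- biscuit3: Shortbread biscuit, 66 (own x) x 38 (own y) x 19 mm, 50 g, straight sides, pricked on top; at the start face up in one of the cavities, its underside 8 mm above the worktop, top 3 mm below the deck, under the lid. Origin: centre of its underside, z up. May be absent.

How it is judged:
By the outcome, as a careful person would: the job done as asked, in the order asked, and still so for the second after the job is handed in, with the robot touching nothing.
Of biscuit0, biscuit1, biscuit2, biscuit3 only 2 to 4 are there at a start; the rules pass over those that are not, and their reading is None.
At some moment in a run one of oval_tray may be knocked a few centimetres aside while the robot is not near it.
Once in a run the grip may slacken for a moment while it holds something.
It also fails if it takes over 210 s, if anything falls off the work surface, if the arm or the gripper's body presses on something with over 40 N, if the wrist force passes 120 N, or if a joint passes its speed limit or range.

## Working session

There is one attempt and no reset: what is moved stays moved. The work goes in short steps, Python scripts to look and compute and a tool call to move; the robot and the scene stay as the last step left them, time stands still between calls to the robot, and variables do not carry over. Pictures are saved under pics/ and viewed, at most 14 in all, crops included, and the job is handed in when it is done.

Besides the shell and the picture viewer there is one more tool, called after ">>>" as name(argument=value, ...) on one line, values as JSON. jog_arm: Moves the arm, as the interface text tells. Its arguments: {"type":"object","properties":{"increments":{"type":"array","items":{"type":"array","items":{"type":"array","items":{"type":"number"}}}},"force":{"type":"number"}},"required":["increments"]}

```bash
mkdir -p pics; ls; cat > h.py <<'E'
import numpy as np, cv2
from scipy.spatial.transform import Rotation as Ro
from workcell import read_state, viewer, bot
def shot(n,f=None):
    s=read_state(); p,d=viewer.read_camera(n)
    if f: cv2.imwrite('pics/'+f,p)
    c=viewer.camera_params(n)
    if 'hand_eye' in c:
        T=np.eye(4);T[:3,:3]=Ro.from_rotvec(s['tcp_rot']).as_matrix();T[:3,3]=s['tool_pos']
        M=T@np.array(c['hand_eye'])
    else:
        M=np.eye(4);R=np.array(c['R']);M[:3,:3]=R.T;M[:3,3]=-R.T@np.array(c['t']).ravel()
    return p,d,c,M
def ray(c,M,uv,z):
    uv=np.atleast_2d(np.array(uv,float))
    r=np.c_[(uv[:,0]-c['cx'])/c['fx'],(uv[:,1]-c['cy'])/c['fy'],np.ones(len(uv))]@M[:3,:3].T
    return M[:3,3]+r*((z-M[2,3])/r[:,2])[:,None]
def cloud(d,c,M):
    v,u=np.mgrid[:d.shape[0],:d.shape[1]]
    P=np.stack([(u-c['cx'])/c['fx']*d,(v-c['cy'])/c['fy']*d,d],-1)
    return P@M[:3,:3].T+M[:3,3]
def st():
    s=read_state();R=Ro.from_rotvec(s['tcp_rot']).as_matrix()
    print('t%.2f'%s['time'],'pos',np.round(s['tool_pos'],4),'y-axis',np.round(R[:,1],3),'z',np.round(R[:,2],3),'yaw %.2f'%np.degrees(np.arctan2(R[1,1],R[0,1])),'q',np.round(s['q'],2),'w%.2f g%.1f'%(s['width'],s['grip_force']),'F',np.round(s['wrist_force'],1))
    return s,R
def go(pos,yaw):
    """tool-frame shift (units) & turn (units) to reach TCP pos, tool down, y axis at yaw deg"""
    s,R=st();y=np.array([np.cos(np.radians(yaw)),np.sin(np.radians(yaw)),0]);z=np.array([0,0,-1.])
    Rt=np.c_[np.cross(y,z),y,z]
    print('shift',np.round(R.T@(np.array(pos)-s['tool_pos'])/.03,2),'turn',np.round(np.degrees(Ro.from_matrix(R.T@Rt).as_rotvec())/6,2))
E
python3 - <<'E'
from h import *
st()
for n in('top','scene'): 
    p,d,c,M=shot(n,n+'0.png'); print(n,np.round(M,3),c['fx'],d.min(),d.max())
E
```

```text
pics
t0.00 pos [ 0.2043 -0.6427  0.3026] y-axis [ 0.303 -0.953 -0.002] z [-0.001  0.002 -1.   ] yaw -72.36 q [-1.3   0.26  1.61 -0.    1.27 -0.04] w1.00 g0.0 F [-1.4  0.3 -0.5]
top [[ 0.025 -0.989  0.145  0.483]
 [-0.999 -0.028 -0.018  0.079]
 [ 0.022 -0.144 -0.989  0.904]
 [ 0.     0.     0.     1.   ]] 387.7173037893654 0.0 1.7117687
scene [[-0.45  -0.44   0.777 -0.443]
 [-0.893  0.236 -0.384  0.554]
 [-0.015 -0.866 -0.499  0.756]
 [ 0.     0.     0.     1.   ]] 509.8546094130156 0.0 2.1733413
```

View pics/top0.png

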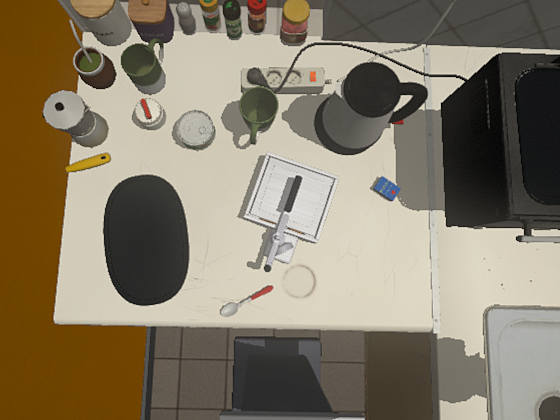

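View pics/scene0.png

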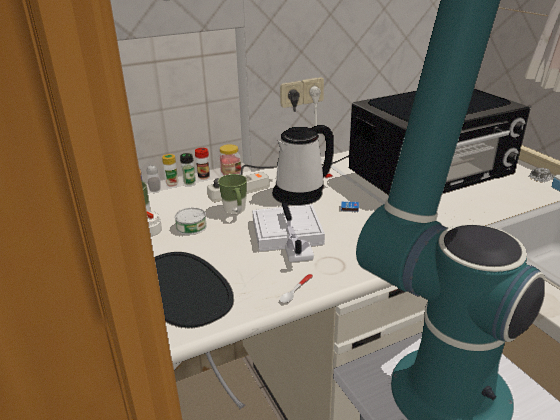

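```bash
python3 - <<'E'
from h import *
p,d,c,M=shot('top'); C=cloud(d,c,M)
g=p.max(2)
def comps(mask,z,box,name):
    u0,v0,u1,v1=box; m=np.zeros_like(mask,np.uint8); m[v0:v1,u0:u1]=mask[v0:v1,u0:u1]
    for ct in cv2.findContours(m,cv2.RETR_EXTERNAL,cv2.CHAIN_APPROX_NONE)[0]:
        if len(ct)<8: continue
        W=ray(c,M,ct[:,0],z)[:,:2].astype(np.float32)
        r=cv2.minAreaRect(W); print(name,np.round(r[0],4),np.round(r[1],4),'box',np.round(cv2.boxPoints(r),3).tolist())
comps(g<60,0.044+0.03,(270,165,310,220),'handle')
comps(g<60,0.08,(255,258,280,275),'knob')
comps(g<60,0.01,(95,165,200,312),'tray')
X=C[...,:2]; H=C[...,2]
m=((H>0.025)&(H<0.06)).astype(np.uint8); mm=np.zeros_like(m); mm[145:250,230:345]=m[145:250,230:345]
mm=cv2.morphologyEx(mm,cv2.MORPH_OPEN,np.ones((9,9)))
ct=max(cv2.findContours(mm,cv2.RETR_EXTERNAL,cv2.CHAIN_APPROX_NONE)[0],key=cv2.contourArea)
W=ray(c,M,ct[:,0],0.036)[:,:2].astype(np.float32); r=cv2.minAreaRect(W);print('mould',r,cv2.boxPoints(r))
for u,v in[(387,188),(147,240),(350,250),(268,268),(294,192)]: print(u,v,C[v,u])
E
```

```text
handle [0.5932 0.0235] [0.0038 0.0111] box [[0.5899999737739563, 0.02800000086426735], [0.5929999947547913, 0.017999999225139618], [0.5960000157356262, 0.01899999938905239], [0.593999981880188, 0.028999999165534973]]
tray [0.528  0.3436] [0.2952 0.1879] box [[0.36800000071525574, 0.414000004529953], [0.3970000147819519, 0.2280000001192093], [0.6880000233650208, 0.27300000190734863], [0.6589999794960022, 0.45899999141693115]]
mould ((0.6289548873901367, 0.01293151080608368), (0.17559663951396942, 0.16771209239959717), 71.90080261230469) [[ 0.52197236 -0.04447158]
 [ 0.68138605 -0.09657353]
 [ 0.7359374   0.0703346 ]
 [ 0.5765237   0.12243655]]
387 188 [ 0.66104581 -0.21394428  0.01207948]
147 240 [0.52474962 0.34112223 0.00521135]
350 250 [ 5.13981754e-01 -1.28283207e-01  2.64836511e-04]
268 268 [0.46928545 0.06308465 0.08015476]
294 192 [0.6343103  0.01027625 0.0717166 ]
```

```bash
python3 - <<'E'
from h import *
go([0.46,0.03,0.33],-72.36)
go([0.46,0.03,0.33],-108)
E
```

```text
t0.15 pos [ 0.2044 -0.6428  0.3028] y-axis [ 0.303 -0.953 -0.002] z [-0.     0.002 -1.   ] yaw -72.36 q [-1.3   0.26  1.61 -0.    1.27 -0.04] w1.00 g0.0 F [-0.6  0.3 -1.1]
shift [ 14.92 -18.79  -0.87] turn [-0.02 -0.   -0.  ]
t0.15 pos [ 0.2044 -0.6428  0.3028] y-axis [ 0.303 -0.953 -0.002] z [-0.     0.002 -1.   ] yaw -72.36 q [-1.3   0.26  1.61 -0.    1.27 -0.04] w1.00 g0.0 F [-0.6  0.3 -1.1]
shift [ 14.92 -18.79  -0.87] turn [-0.02  0.    5.94]
```

>>> jog_arm(increments=[[[0.75, -0.94, -0.04, 0, 0, 0, 1], [0.75, -0.94, -0.04, 0, 0, 0, 1], [0.75, -0.94, -0.04, 0, 0, 0, 1], [0.75, -0.94, -0.04, 0, 0, 0, 1], [0.75, -0.94, -0.04, 0, 0, 0, 1]]])

```text
time: 0.57
tool_pos: [0.2691, -0.4731, 0.3094]
tcp_rot: [-3.104, -0.48, 0.0]
wrist_force: [0.2, -0.1, -0.7]
width: 1.001
grip_force: 0.0
```

>>> jog_arm(increments=[[[0.75, -0.94, -0.04, 0, 0, 0, 1], [0.75, -0.94, -0.04, 0, 0, 0, 1], [0.75, -0.94, -0.04, 0, 0, 0, 1], [0.75, -0.94, -0.04, 0, 0, 0, 1], [0.75, -0.94, -0.04, 0, 0, 0, 1]]])

```text
time: 0.98
tool_pos: [0.3335, -0.3046, 0.3157]
tcp_rot: [-3.104, -0.481, -0.0]
wrist_force: [0.9, -0.5, 0.4]
width: 1.0
grip_force: 0.0
```

>>> jog_arm(increments=[[[0.75, -0.94, -0.04, 0, 0, 0, 1], [0.75, -0.94, -0.04, 0, 0, 0, 1], [0.75, -0.94, -0.04, 0, 0, 0, 1], [0.75, -0.94, -0.04, 0, 0, 0, 1], [0.75, -0.94, -0.04, 0, 0, 0, 1]]])

```text
time: 1.4
tool_pos: [0.398, -0.1361, 0.3219]
tcp_rot: [3.104, 0.481, 0.0]
wrist_force: [0.7, -1.0, 0.9]
width: 0.998
grip_force: 0.0
```

>>> jog_arm(increments=[[[0.75, -0.94, -0.04, 0, 0, 0, 1], [0.75, -0.94, -0.04, 0, 0, 0, 1], [0.75, -0.94, -0.04, 0, 0, 0, 1], [0.75, -0.94, -0.04, 0, 0, 0, 1], [0.75, -0.94, -0.04, 0, 0, 0, 1]]])

```text
time: 1.82
tool_pos: [0.4625, 0.0324, 0.3279]
tcp_rot: [3.104, 0.482, 0.0]
wrist_force: [0.7, -1.5, 0.0]
width: 0.998
grip_force: 0.0
```

>>> jog_arm(increments=[[[0, 0, 0, 0, 0, 1, 1], [0, 0, 0, 0, 0, 1, 1], [0, 0, 0, 0, 0, 1, 1], [0, 0, 0, 0, 0, 1, 1], [0, 0, 0, 0, 0, 1, 1]]])

```text
time: 2.23
tool_pos: [0.4622, 0.0308, 0.3275]
tcp_rot: [3.122, -0.345, -0.001]
wrist_force: [0.4, -0.3, -0.1]
width: 1.002
grip_force: 0.0
```

>>> jog_arm(increments=[[[0, 0, 0, 0, 0, 0.94, 0.2], [0, 0, 0, 0, 0, 0, 0.2], [0, 0, 0, 0, 0, 0, 0.2], [0, 0, 0, 0, 0, 0, 0.2], [0, 0, 0, 0, 0, 0, 0.2]]])

```text
time: 2.65
tool_pos: [0.4624, 0.0305, 0.3278]
tcp_rot: [-3.103, 0.489, 0.0]
wrist_force: [-0.2, -0.5, -0.3]
width: 0.599
grip_force: 0.0
```

```bash
python3 - <<'E'
from h import *
go([0.467,0.066,0.18],-108)
p,d,c,M=shot('wrist','w1.png'); print(np.round(c['hand_eye'],3),c['fx'])
np.savez('w1',p=p,d=d,M=M)
E
```

```text
t2.65 pos [0.4624 0.0305 0.3278] y-axis [-0.308 -0.952  0.   ] z [-0.  0. -1.] yaw -107.91 q [ 0.01 -0.16  2.01  0.    1.3   1.9 ] w0.60 g0.0 F [-0.2 -0.5 -0.3]
shift [-0.22 -1.17  4.93] turn [0.   0.   0.01]
[[ 0.001 -0.955 -0.297  0.075]
 [ 1.     0.001  0.001  0.   ]
 [-0.001 -0.297  0.955 -0.07 ]
 [ 0.     0.     0.     1.   ]] 301.0186533148689
```

View pics/w1.png

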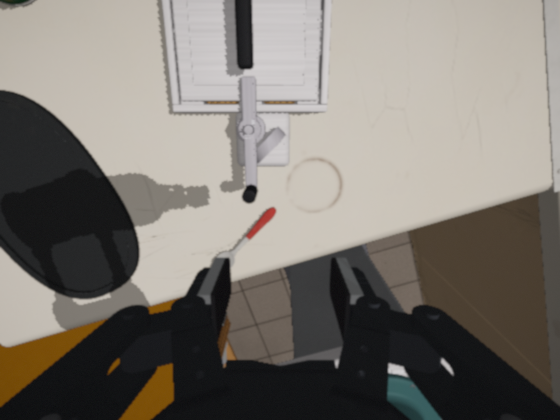

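```bash
python3 - <<'E'
from h import *
f=np.load('w1.npz');p,d,M=f['p'],f['d'],f['M'];c=viewer.camera_params('wrist')
C=cloud(d,c,M);
k=p.max(2)<50
for n,(u0,v0,u1,v1) in dict(knob=(235,180,265,210),handle=(225,0,265,75)).items():
    m=np.zeros(k.shape,bool);m[v0:v1,u0:u1]=k[v0:v1,u0:u1]
    P=C[m];q=np.argwhere(m);print(n,q.mean(0),q.min(0),q.max(0),'top pts',np.median(P[P[:,2]>P[:,2].max()-.006],0),P[:,2].max())
print('axis',ray(c,M,[[250,129]],0.052))
print('mould front corners',ray(c,M,[[171,108],[328,107]],0.036))
for u,v in [(200,50),(300,50),(250,129),(167,60),(333,60)]: print(u,v,C[v,u])
s=C[190:200,240:262,2];print(np.round(s[::3],3))
E
```

```text
knob [193.45098039 249.45751634] [186 243] [201 255] top pts [0.53383796 0.00718257 0.39826612] 0.3982661234371674
handle [ 33.0625     243.59733607] [  0 236] [ 68 251] top pts [0.53383796 0.00718257 0.39826612] 0.3982661234371674
axis [[0.53451555 0.04163804 0.052     ]]
mould front corners [[ 0.58375842  0.12097778  0.036     ]
 [ 0.53007144 -0.04915319  0.036     ]]
200 50 [0.62775513 0.0666168  0.03867657]
300 50 [ 0.59496334 -0.03528424  0.03855765]
250 129 [0.5344989  0.04079133 0.06050912]
167 60 [6.39961779e-01 1.14611435e-01 1.81476672e-04]
333 60 [ 0.57898626 -0.07405197  0.00136834]
[[-0.     0.001  0.001  0.     0.     0.073  0.076  0.08   0.079  0.08
   0.078  0.079  0.076  0.074  0.07   0.069  0.065  0.056  0.001  0.
   0.001  0.001]
 [-0.     0.002  0.002  0.079  0.079  0.081  0.079  0.08   0.081  0.08
   0.08   0.08   0.081  0.08   0.08   0.078  0.072  0.064  0.001  0.001
   0.001  0.   ]
 [-0.     0.     0.079  0.081  0.082  0.081  0.08   0.079  0.081  0.08
   0.08   0.081  0.081  0.08   0.081  0.08   0.078  0.001  0.001  0.
   0.     0.   ]
 [ 0.    -0.001  0.     0.081  0.081  0.081  0.08   0.081  0.082  0.08
   0.081  0.08   0.08   0.081  0.079  0.081  0.001  0.003  0.     0.001
   0.     0.001]]
```

```bash
python3 - <<'E'
from h import *
f=np.load('w1.npz');M=f['M'];c=viewer.camera_params('wrist')
P=cloud(f['d'],c,M)[180:210,235:265].reshape(-1,3);P=P[(P[:,2]>.076)&(P[:,2]<.086)];print(P.mean(0),P.min(0),P.max(0))
k=(P.min(0)+P.max(0))[:2]/2;print(k, np.degrees(np.arctan2(*( [0.5345,.0416]-k)[::-1])))
go([*k,0.132],-107.7)
E
```

```text
[0.46823141 0.06362439 0.08013398] [0.46039026 0.05637413 0.07642092] [0.47557176 0.07142872 0.08232036]
[0.46798101 0.06390143] -18.534450240547674
t2.70 pos [0.4624 0.0305 0.3279] y-axis [-0.308 -0.951 -0.   ] z [-0.  0. -1.] yaw -107.93 q [ 0.01 -0.16  2.01  0.    1.3   1.9 ] w0.60 g0.0 F [-0.4  0.3  0.2]
shift [-0.17 -1.12  6.53] turn [-0.    0.   -0.04]
```

>>> jog_arm(increments=[[[-0.03, -0.22, 0.8, 0, 0, 0, 0.2], [-0.04, -0.22, 0.8, 0, 0, 0, 0.2], [-0.03, -0.22, 0.8, 0, 0, 0, 0.2], [-0.04, -0.23, 0.8, 0, 0, 0, 0.2], [-0.03, -0.23, 0.8, 0, 0, 0, 0.2]]])

```text
time: 3.12
tool_pos: [0.4681, 0.0643, 0.207]
tcp_rot: [-3.103, 0.49, -0.001]
wrist_force: [-0.0, 0.6, -0.2]
width: 0.6
grip_force: 0.0
```

>>> jog_arm(increments=[[[0, 0, 0.8, 0, 0, 0, 0.2], [0, 0, 0.8, 0, 0, 0, 0.2], [0, 0, 0.6, 0, 0, 0, 0.2], [0, 0, 0.33, 0, 0, 0, -0.48], [0, 0, 0, 0, 0, 0, -0.48]]], force=20)

```text
time: 3.53
tool_pos: [0.4661, 0.0639, 0.1295]
tcp_rot: [3.102, -0.491, -0.008]
wrist_force: [-0.5, 0.4, 0.9]
width: 0.327
grip_force: 0.0
```

>>> jog_arm(increments=[[[0, 0, 0, 0, 0, 0, -0.48], [0, 0, 0, 0, 0, 0, -0.48], [0, 0, 0, 0, 0, 0, -0.48], [0, 0, 0, 0, 0, 0, -0.48], [0, 0, 0, 0, 0, 0, -0.48]]])

```text
time: 3.95
tool_pos: [0.4688, 0.0641, 0.1331]
tcp_rot: [-3.102, 0.491, -0.003]
wrist_force: [-0.2, 0.0, -0.6]
width: 0.26
grip_force: 0.0
```

>>> jog_arm(increments=[[[0.013, 0.244, 0, 0, 0, -1, -0.48], [0.013, 0.244, 0, 0, 0, -1, -0.48], [0.013, 0.244, 0, 0, 0, -1, -0.48], [0.013, 0.244, 0, 0, 0, -1, -0.48], [0.013, 0.244, 0, 0, 0, -1, -0.48]]])

```text
time: 4.37
tool_pos: [0.4673, 0.0288, 0.1338]
tcp_rot: [-3.122, -0.337, -0.006]
wrist_force: [-0.3, 1.6, 0.5]
width: 0.26
grip_force: 0.9
```

```bash
python3 - <<'E'
from h import *
st()
E
```

```text
t4.37 pos [0.4673 0.0288 0.1338] y-axis [ 0.213 -0.977 -0.001] z [ 0.003  0.002 -1.   ] yaw -77.69 q [0.01 0.05 2.2  0.   0.89 1.36] w0.26 g0.9 F [-0.3  1.6  0.5]
```

>>> jog_arm(increments=[[[0.013, 0.244, 0, 0, 0, -1, -0.48], [0.013, 0.244, 0, 0, 0, -1, -0.48], [0.013, 0.244, 0, 0, 0, -1, -0.48], [0.013, 0.244, 0, 0, 0, -1, -0.48], [0.013, 0.244, 0, 0, 0, -1, -0.48]]])

```text
time: 4.78
tool_pos: [0.4829, -0.0043, 0.1326]
tcp_rot: [-2.93, -1.133, -0.002]
wrist_force: [-0.8, 2.0, -0.6]
width: 0.255
grip_force: 0.8
```

>>> jog_arm(increments=[[[0.013, 0.244, 0, 0, 0, -1, -0.48], [0.013, 0.244, 0, 0, 0, -1, -0.48], [0.013, 0.244, 0, 0, 0, -1, -0.48], [0.013, 0.244, 0, 0, 0, -1, -0.48], [0.013, 0.244, 0, 0, 0, -1, -0.48]]])

```text
time: 5.2
tool_pos: [0.5129, -0.0243, 0.1321]
tcp_rot: [-2.537, -1.853, 0.001]
wrist_force: [-0.5, -0.3, 0.1]
width: 0.258
grip_force: 0.3
```

>>> jog_arm(increments=[[[0, 0.12, 0, 0, 0, 0, -0.48], [0, 0, 0, 0, 0, 0, -0.48], [0, 0, 0, 0, 0, 0, 0], [0, 0, 0, 0, 0, 0, 0.2], [0, 0, -0.5, 0, 0, 0, 0.2]]])

```text
time: 5.62
tool_pos: [0.5141, -0.0249, 0.1445]
tcp_rot: [-2.54, -1.843, 0.006]
wrist_force: [-0.3, -0.3, -0.4]
width: 0.6
grip_force: 0.0
```

>>> jog_arm(increments=[[[0, 0, -1, 0, 0, 0, 0.2], [0, 0, -1, 0, 0, 0, 0.2], [0, 0, -1, 0, 0, 0, 0.2], [0, 0, -1, 0, 0, 0, 0.2], [0, 0, -1, 0, 0, 0, 0.2]]])

```text
time: 6.03
tool_pos: [0.516, -0.025, 0.2985]
tcp_rot: [2.543, 1.845, 0.001]
wrist_force: [0.7, -0.4, 0.5]
width: 0.601
grip_force: 0.0
```

```bash
python3 - <<'E'
from h import *
st()
p,d,c,M=shot('wrist','w2.png')
np.savez('w2',p=p,d=d,M=M)
E
```

```text
t6.03 pos [ 0.516  -0.025   0.2985] y-axis [ 0.951 -0.31   0.   ] z [ 0.  0. -1.] yaw -18.07 q [-0.1  -0.03  1.94  0.    1.23  0.22] w0.60 g0.0 F [ 0.7 -0.4  0.5]
```

View pics/w2.png

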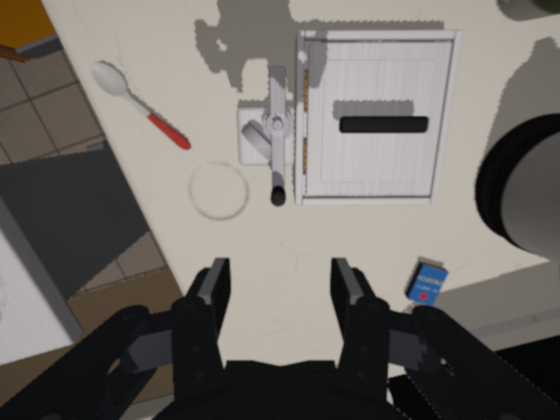

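```bash
python3 - <<'E'
from h import *
f=np.load('w2.npz');M=f['M'];p=f['p'];c=viewer.camera_params('wrist');C=cloud(f['d'],c,M)
def rect(box,zl,zh,zp):
    u0,v0,u1,v1=box;m=np.zeros(C.shape[:2],np.uint8);z=C[v0:v1,u0:u1,2];m[v0:v1,u0:u1]=(z>zl)&(z<zh)
    ct=max(cv2.findContours(m,cv2.RETR_EXTERNAL,cv2.CHAIN_APPROX_NONE)[0],key=cv2.contourArea)
    return cv2.minAreaRect(ray(c,M,ct[:,0],zp)[:,:2].astype(np.float32))
print('handle',rect((325,105,445,145),.068,.08,.074))
P=C[185:210,265:292].reshape(-1,3);P=P[(P[:,2]>.072)&(P[:,2]<.092)];print('knob',P.mean(0))
print('border corners',ray(c,M,[[298,30],[463,30],[433,203],[296,204]],.036)[:,:2])
for q in ([.632,.012,.25],): go(q,72)
E
```

```text
handle ((0.6299107670783997, 0.012553411535918713), (0.015334692783653736, 0.08339731395244598), 71.9851303100586)
knob [ 0.51419313 -0.02305867  0.079856  ]
border corners [[ 0.581261    0.12072973]
 [ 0.73412088  0.07101093]
 [ 0.67735671 -0.09418071]
 [ 0.52765449 -0.04675318]]
t6.08 pos [ 0.5191 -0.0253  0.3059] y-axis [ 0.951 -0.31   0.011] z [ 0.011 -0.001 -1.   ] yaw -18.06 q [-0.1  -0.04  1.94  0.    1.23  0.22] w0.60 g0.0 F [1.7 0.2 3.4]
shift [2.34 3.17 1.9 ] turn [  0.1    0.06 -15.01]
```

>>> jog_arm(increments=[[[0.47, 0.63, 0.1, 0, 0, -1, 0.2], [0.44, 0.66, 0.1, 0, 0, 0, 0.2], [0.44, 0.66, 0.1, 0, 0, 0, 0.2], [0.44, 0.66, 0.1, 0, 0, 0, 0.2], [0.44, 0.66, 0.1, 0, 0, 0, 0.2]]])

```text
time: 6.5
tool_pos: [0.628, 0.0182, 0.2818]
tcp_rot: [2.443, 1.975, 0.001]
wrist_force: [-0.5, 0.7, -0.0]
width: 0.603
grip_force: 0.0
```

>>> jog_arm(increments=[[[0, 0, 0.1, 0, 0, -1, 0.2], [0, 0, 0.1, 0, 0, -1, 0.2], [0, 0, 0.1, 0, 0, -1, 0.2], [0, 0, 0.1, 0, 0, -1, 0.2], [0, 0, 0.1, 0, 0, -1, 0.2]]])

```text
time: 6.92
tool_pos: [0.6271, 0.0178, 0.2665]
tcp_rot: [-1.841, -2.545, 0.0]
wrist_force: [0.1, 0.1, 0.7]
width: 0.6
grip_force: 0.0
```

>>> jog_arm(increments=[[[0, 0, 0.1, 0, 0, -1, 0.2], [0, 0, 0.1, 0, 0, -1, 0.2], [0, 0, 0.1, 0, 0, -1, 0.2], [0, 0, 0.1, 0, 0, -1, 0.2], [0, 0, 0.1, 0, 0, -1, 0.2]]])

```text
time: 7.33
tool_pos: [0.627, 0.0177, 0.2516]
tcp_rot: [1.12, 2.935, 0.0]
wrist_force: [-0.6, 0.3, 0.2]
width: 0.6
grip_force: 0.0
```

>>> jog_arm(increments=[[[0, 0, 0, 0, 0, -1, 0.2], [0, 0, 0, 0, 0, -1, 0.2], [0, 0, 0, 0, 0, -1, 0.2], [0, 0, 0, 0, 0, -1, 0.2], [0, 0, 0, 0, 0, 0, 0.2]]])

```text
time: 7.75
tool_pos: [0.627, 0.0177, 0.2518]
tcp_rot: [-0.489, -3.103, -0.0]
wrist_force: [-0.5, -0.6, -0.4]
width: 0.602
grip_force: 0.0
```

```bash
python3 - <<'E'
from h import *
go([.630,.0126,.122],72)
E
```

```text
t7.75 pos [0.627  0.0177 0.2518] y-axis [0.307 0.952 0.   ] z [ 0.  0. -1.] yaw 72.09 q [-0.01  0.21  1.77  0.    1.16 -1.27] w0.60 g0.0 F [-0.5 -0.6 -0.4]
shift [-0.15 -0.13  4.33] turn [ 0.   -0.    0.02]
```

>>> jog_arm(increments=[[[-0.03, -0.03, 0.8, 0, 0, 0, 0.2], [-0.03, -0.03, 0.8, 0, 0, 0, 0.2], [-0.03, -0.03, 0.8, 0, 0, 0, 0.2], [-0.03, -0.02, 0.8, 0, 0, 0, 0.2], [-0.03, -0.02, 0.7, 0, 0, 0, 0.2]]])

```text
time: 8.17
tool_pos: [0.6297, 0.0125, 0.1334]
tcp_rot: [-0.498, -3.101, 0.0]
wrist_force: [-0.1, 0.1, 0.5]
width: 0.596
grip_force: 0.0
```

>>> jog_arm(increments=[[[0, 0, 0.43, 0, 0, 0, 0.2], [0, 0, 0, 0, 0, 0, 0.2], [0, 0, 0, 0, 0, 0, -1], [0, 0, 0, 0, 0, 0, -1], [0, 0, 0, 0, 0, 0, -1]]], force=80)

```text
time: 8.58
tool_pos: [0.6318, 0.0125, 0.1242]
tcp_rot: [0.492, 3.099, 0.001]
wrist_force: [1.0, 4.7, 11.1]
width: 0.18
grip_force: 16.0
```

>>> jog_arm(increments=[[[0, 0, 0, 0, 0, 0, -1], [0, 0, 0, 0, 0, 0, -1], [0, 0, 0, 0, 0, 0, -1], [0, 0, 0, 0, 0, 0, -1], [0, 0, -0.2, 0, 0, 0, -1]]])

```text
time: 9.0
tool_pos: [0.6299, 0.0124, 0.1279]
tcp_rot: [-0.492, -3.102, 0.0]
wrist_force: [-0.7, -0.0, -3.4]
width: 0.166
grip_force: 78.7
```

>>> jog_arm(increments=[[[0, 0, -0.5, 0, 0, 0, -1], [0, 0, -0.7, 0, 0, 0, -1], [0, 0, -0.8, 0, 0, 0, -1], [0, 0, -0.8, 0, 0, 0, -1], [0, 0, -0.8, 0, 0, 0, -1]]])

```text
time: 9.42
tool_pos: [0.6292, 0.0124, 0.236]
tcp_rot: [-0.491, -3.1, 0.001]
wrist_force: [0.6, 0.5, -4.0]
width: 0.168
grip_force: 78.7
```

```bash
python3 - <<'E'
from h import *
go([.445,-.26,.24],90)
E
```

```text
t9.42 pos [0.6292 0.0124 0.236 ] y-axis [ 0.309  0.951 -0.001] z [-0.003 -0.    -1.   ] yaw 71.99 q [-0.02  0.23  1.78 -0.    1.14 -1.28] w0.17 g78.7 F [ 0.6  0.5 -4. ]
shift [  3.03 -10.53  -0.11] turn [-0.   -0.03 -3.  ]
```

>>> jog_arm(increments=[[[0.25, -0.88, 0, 0, 0, 0, -1], [0.25, -0.88, 0, 0, 0, 0, -1], [0.25, -0.88, 0, 0, 0, 0, -1], [0.25, -0.88, 0, 0, 0, 0, -1], [0.25, -0.88, 0, 0, 0, 0, -1]]])

```text
time: 9.83
tool_pos: [0.5521, -0.1022, 0.2353]
tcp_rot: [-0.491, -3.101, 0.0]
wrist_force: [0.3, -0.1, -4.0]
width: 0.167
grip_force: 78.8
```

>>> jog_arm(increments=[[[0.25, -0.88, 0, 0, 0, 0, -1], [0.25, -0.88, 0, 0, 0, 0, -1], [0.25, -0.88, 0, 0, 0, 0, -1], [0.25, -0.88, 0, 0, 0, 0, -1], [0.25, -0.88, 0, 0, 0, 0, -1]]])

```text
time: 10.25
tool_pos: [0.4756, -0.2161, 0.2354]
tcp_rot: [-0.491, -3.101, -0.001]
wrist_force: [0.5, -0.5, -5.0]
width: 0.166
grip_force: 78.8
```

>>> jog_arm(increments=[[[0.25, -0.88, 0, 0, 0, 0, -1], [0.25, -0.88, 0, 0, 0, 0, -1], [0, 0, 0.1, 0, 0, -1, -1], [0, 0, 0.2, 0, 0, -1, -1], [0, 0, 0.4, 0, 0, -1, -1]]])

```text
time: 10.67
tool_pos: [0.4465, -0.2619, 0.2158]
tcp_rot: [-0.005, 3.14, -0.001]
wrist_force: [-0.3, -0.3, -2.9]
width: 0.167
grip_force: 79.1
```

>>> jog_arm(increments=[[[0, 0, 0.7, 0, 0, 0, -1], [0, 0, 0.8, 0, 0, 0, -1], [0, 0, 0.8, 0, 0, 0, -1], [0, 0, 0.8, 0, 0, 0, -1], [0, 0, 0.5, 0, 0, 0, -1]]])

```text
time: 11.08
tool_pos: [0.4447, -0.2598, 0.1041]
tcp_rot: [-0.0, -3.137, -0.004]
wrist_force: [-1.0, 0.7, -3.7]
width: 0.168
grip_force: 79.0
```

>>> jog_arm(increments=[[[0, 0, 0.1, 0, 0, 0, -1], [0, 0, 0, 0, 0, 0, -1], [0, 0, 0, 0, 0, 0, -1], [0, 0, 0, 0, 0, 0, -1], [0, 0, 0, 0, 0, 0, -1]]])

```text
time: 11.5
tool_pos: [0.4479, -0.2618, 0.1057]
tcp_rot: [0.0, 3.139, -0.003]
wrist_force: [0.1, -0.5, -3.4]
width: 0.169
grip_force: 79.0
```

```bash
python3 - <<'E'
from h import *
go([.445,-.26,.093],90)
E
```

```text
t11.50 pos [ 0.4479 -0.2618  0.1057] y-axis [ 0.     1.    -0.002] z [ 0.003 -0.002 -1.   ] yaw 90.00 q [-0.58  0.18  2.11 -0.    0.85 -2.15] w0.17 g79.0 F [ 0.1 -0.5 -3.4]
shift [0.1  0.06 0.42] turn [-0.02  0.02 -0.  ]
```

Lower gently until contact.

>>> jog_arm(increments=[[[0, 0, 0.1, 0, 0, 0, -1], [0, 0, 0.1, 0, 0, 0, -1], [0, 0, 0.1, 0, 0, 0, -1], [0, 0, 0, 0, 0, 0, -1], [0, 0, 0, 0, 0, 0, -1]]])

```text
time: 11.92
tool_pos: [0.4466, -0.2609, 0.0948]
tcp_rot: [-0.0, -3.141, -0.001]
wrist_force: [0.1, 0.3, -3.4]
width: 0.168
grip_force: 79.2
```

>>> jog_arm(increments=[[[0, 0, 0.05, 0, 0, 0, -1], [0, 0, 0.05, 0, 0, 0, -1], [0, 0, 0.03, 0, 0, 0, -1], [0, 0, 0, 0, 0, 0, -1], [0, 0, 0, 0, 0, 0, -1]]])

```text
time: 12.33
tool_pos: [0.4469, -0.2611, 0.0944]
tcp_rot: [0.0, -3.141, -0.001]
wrist_force: [-9.6, 5.7, 22.9]
width: 0.165
grip_force: 82.7
```

>>> jog_arm(increments=[[[0, 0, -0.05, 0, 0, 0, -1], [0, 0, -0.03, 0, 0, 0, -0.2], [0, 0, 0, 0, 0, 0, 0.2], [0, 0, 0, 0, 0, 0, 0.2], [0, 0, 0, 0, 0, 0, 0.2]]])

```text
time: 12.75
tool_pos: [0.447, -0.2612, 0.0935]
tcp_rot: [0.0, 3.141, -0.0]
wrist_force: [0.1, 0.0, -0.2]
width: 0.598
grip_force: 0.0
```

>>> jog_arm(increments=[[[0, 0, -0.4, 0, 0, 0, 0.2], [0, 0, -1, 0, 0, 0, 0.2], [0, 0, -1, 0, 0, 0, 0.2], [0, 0, -1, 0, 0, 0, 0.2], [0, 0, -1, 0, 0, 0, 0.2]]])

```text
time: 13.17
tool_pos: [0.4466, -0.2609, 0.2275]
tcp_rot: [-0.0, -3.142, -0.0]
wrist_force: [0.5, -0.5, 0.7]
width: 0.605
grip_force: 0.0
```

```bash
python3 - <<'E'
from h import *
go([.62,.01,.25],72)
p,d,c,M=shot('top'); cv2.imwrite('pics/t2.png',cv2.resize(p[140:320,90:430],None,fx=2.3,fy=2.3)); np.savez('t2',p=p,d=d,M=M)
mc=np.array([.630,.0126]);a=np.radians(-18)
A=np.array([[np.cos(a),-np.sin(a)],[np.sin(a),np.cos(a)]])
C=cloud(d,c,M)
for i,(x,y) in enumerate([(-.039,-.0335),(-.039,.0335),(.039,-.0335),(.039,.0335)]):
    w=mc+A@[x,y]; m=np.hypot(C[...,0]-w[0],C[...,1]-w[1])<.012
    print(i,np.round(w,4),'z',np.median(C[m][:,2]),'col',p[m].mean(0))
E
```

```text
t13.17 pos [ 0.4466 -0.2609  0.2275] y-axis [0. 1. 0.] z [-0.  0. -1.] yaw 90.00 q [-0.58  0.03  2.02  0.    1.09 -2.15] w0.60 g0.0 F [ 0.5 -0.5  0.7]
shift [-5.78  9.03 -0.75] turn [ 0. -0.  3.]
0 [ 0.5826 -0.0072] z 0.028041975916916373 col [ 99.12790698 165.59302326 216.19767442]
1 [0.6033 0.0565] z 0.0279707047119106 col [ 98.12195122 163.93902439 214.42682927]
2 [ 0.6567 -0.0313] z 0.028168957397231298 col [ 97.81395349 164.12790698 214.84883721]
3 [0.6774 0.0324] z 0.028152592203561422 col [ 96.16666667 162.27380952 213.03571429]
```

View pics/t2.png

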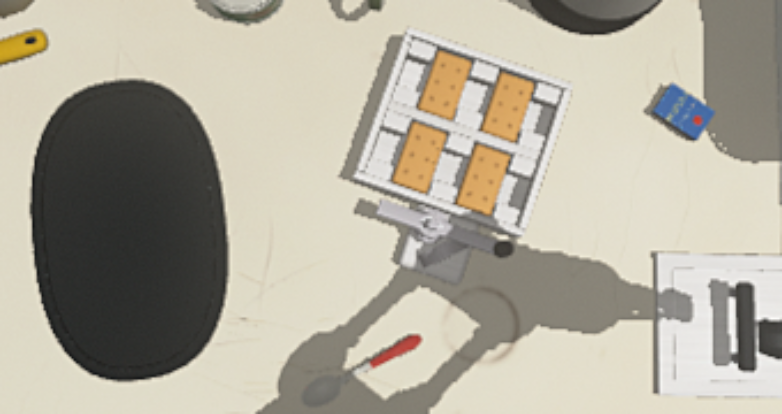

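```bash
python3 - <<'E'
from h import *
f=np.load('t2.npz');p,M=f['p'],f['M'];c=viewer.camera_params('top')
h=cv2.cvtColor(p,cv2.COLOR_BGR2HSV);m=cv2.inRange(h,(8,100,120),(22,255,255));m[:, :235]=0;m[:150]=0;m[240:]=0;m[:,340:]=0
for ct in cv2.findContours(m,cv2.RETR_EXTERNAL,cv2.CHAIN_APPROX_NONE)[0]:
    if cv2.contourArea(ct)<100: continue
    r=cv2.minAreaRect(ray(c,M,ct[:,0],.027)[:,:2].astype(np.float32));print(np.round(r[0],4),np.round(r[1],4),round(r[2],1))
go([.6033,.0565,.20],72)
E
```

```text
[ 0.5836 -0.0072] [0.0368 0.0646] 72.3
[0.604  0.0562] [0.0371 0.0644] 72.4
[ 0.6578 -0.0312] [0.0371 0.0641] 71.3
[0.6782 0.0325] [0.0367 0.0638] 72.3
t13.22 pos [ 0.4498 -0.2629  0.2346] y-axis [ 0.     1.    -0.006] z [ 0.009 -0.006 -1.   ] yaw 90.00 q [-0.58  0.02  2.01  0.    1.1  -2.15] w0.60 g0.0 F [ 2.3 -0.8  3.9]
shift [-5.11 10.65  1.14] turn [-0.04  0.1   3.  ]
```

>>> jog_arm(increments=[[[-0.43, 0.88, 0.05, 0, 0, 0, 0.17], [-0.43, 0.88, 0.05, 0, 0, 0, 0.17], [-0.43, 0.88, 0.05, 0, 0, 0, 0.17], [-0.43, 0.88, 0.05, 0, 0, 0, 0.17], [-0.43, 0.88, 0.05, 0, 0, 0, 0.17]]])

```text
time: 13.63
tool_pos: [0.5118, -0.1279, 0.2188]
tcp_rot: [0.001, 3.141, -0.0]
wrist_force: [0.3, 0.2, 0.1]
width: 0.588
grip_force: 0.0
```

>>> jog_arm(increments=[[[-0.43, 0.88, 0.05, 0, 0, 0, 0.17], [-0.43, 0.88, 0.05, 0, 0, 0, 0.17], [-0.43, 0.88, 0.05, 0, 0, 0, 0.17], [-0.43, 0.88, 0.05, 0, 0, 0, 0.17], [-0.43, 0.88, 0.05, 0, 0, 0, 0.17]]])

```text
time: 14.05
tool_pos: [0.5764, 0.0043, 0.2111]
tcp_rot: [-0.0, 3.141, -0.0]
wrist_force: [-0.1, -0.3, -0.2]
width: 0.589
grip_force: 0.0
```

>>> jog_arm(increments=[[[-0.43, 0.88, 0.05, 0, 0, 0, 0.17], [-0.43, 0.88, 0.05, 0, 0, 0, 0.17], [0, 0, 0, 0, 0, 1, 0.17], [0, 0, 0, 0, 0, 1, 0.17], [0, 0, 0, 0, 0, 1, 0.17]]])

```text
time: 14.47
tool_pos: [0.6019, 0.0567, 0.2078]
tcp_rot: [-0.497, -3.102, 0.0]
wrist_force: [0.1, -0.0, -0.4]
width: 0.578
grip_force: 0.0
```

>>> jog_arm(increments=[[[0, 0, 0, 0, 0, 0, 0.17], [0, 0, 0, 0, 0, 0, 0.17], [0, 0, 0, 0, 0, 0, 0.17], [0, 0, 0, 0, 0, 0, 0.17], [0, 0, 0, 0, 0, 0, 0.17]]])

```text
time: 14.88
tool_pos: [0.6016, 0.0555, 0.2077]
tcp_rot: [0.49, 3.103, 0.0]
wrist_force: [0.1, -0.9, -0.4]
width: 0.585
grip_force: 0.0
```

```bash
python3 - <<'E'
from h import *
go([.6036,.0564,.079],72)
E
```

```text
t14.88 pos [0.6016 0.0555 0.2077] y-axis [0.308 0.951 0.   ] z [ 0.  0. -1.] yaw 72.04 q [ 0.05  0.21  1.86  0.    1.08 -1.21] w0.59 g0.0 F [ 0.1 -0.9 -0.4]
shift [-0.05  0.05  4.29] turn [0.   0.   0.01]
```

>>> jog_arm(increments=[[[-0.05, 0.05, 0.8, 0, 0, 0, 0.17], [0, 0, 0.8, 0, 0, 0, 0.17], [0, 0, 0.8, 0, 0, 0, 0.17], [0, 0, 0.7, 0, 0, 0, 0.17], [0, 0, 0.6, 0, 0, 0, 0.17]]])

```text
time: 15.3
tool_pos: [0.6028, 0.0565, 0.095]
tcp_rot: [-0.491, -3.102, 0.0]
wrist_force: [-0.2, -0.1, -0.4]
width: 0.585
grip_force: 0.0
```

>>> jog_arm(increments=[[[0, 0, 0.3, 0, 0, 0, 0.17], [0, 0, 0.15, 0, 0, 0, 0.17], [0, 0, 0, 0, 0, 0, 0.17], [0, 0, 0, 0, 0, 0, 0.17], [0, 0, 0, 0, 0, 0, 0.17]]])

```text
time: 15.72
tool_pos: [0.6047, 0.0567, 0.0846]
tcp_rot: [0.491, 3.1, 0.001]
wrist_force: [-0.3, -0.8, 0.3]
width: 0.584
grip_force: 0.0
```

>>> jog_arm(increments=[[[0, 0, 0.1, 0, 0, 0, 0.17], [0, 0, 0.05, 0, 0, 0, 0.17], [0, 0, 0, 0, 0, 0, 0.17], [0, 0, 0, 0, 0, 0, -0.4], [0, 0, 0, 0, 0, 0, -0.4]]], force=40)

```text
time: 16.13
tool_pos: [0.6043, 0.0567, 0.0796]
tcp_rot: [0.491, 3.101, 0.001]
wrist_force: [0.3, -0.3, -0.1]
width: 0.436
grip_force: 40.7
```

>>> jog_arm(increments=[[[0, 0, 0, 0, 0, 0, -0.4], [0, 0, 0, 0, 0, 0, -0.4], [0, 0, 0, 0, 0, 0, -0.4], [0, 0, 0, 0, 0, 0, -0.4], [0, 0, 0, 0, 0, 0, -0.4]]])

```text
time: 16.55
tool_pos: [0.6044, 0.0567, 0.0796]
tcp_rot: [0.491, 3.101, 0.001]
wrist_force: [-0.0, -0.3, 6.4]
width: 0.435
grip_force: 43.5
```

>>> jog_arm(increments=[[[0, 0, -0.3, 0, 0, 0, -0.4], [0, 0, -0.6, 0, 0, 0, -0.4], [0, 0, -0.8, 0, 0, 0, -0.4], [0, 0, -0.8, 0, 0, 0, -0.4], [0, 0, -0.8, 0, 0, 0, -0.4]]], force=60)

```text
time: 16.97
tool_pos: [0.6027, 0.0567, 0.178]
tcp_rot: [-0.491, -3.101, 0.001]
wrist_force: [-0.3, 0.4, -1.3]
width: 0.434
grip_force: 62.3
```

```bash
cat >> h.py <<'E'
def tray():
    p,d,c,M=shot('top'); m=cv2.inRange(p,(0,0,0),(60,60,60)); m[:160]=0;m[330:]=0;m[:,:85]=0;m[:,245:]=0
    m=cv2.morphologyEx(m,cv2.MORPH_OPEN,np.ones((5,5)))
    ct=cv2.convexHull(max(cv2.findContours(m,cv2.RETR_EXTERNAL,cv2.CHAIN_APPROX_NONE)[0],key=cv2.contourArea))
    r=cv2.minAreaRect(ray(c,M,ct[:,0],.010)[:,:2].astype(np.float32));print('tray',np.round(r[0],4),np.round(r[1],3),round(r[2],1))
    return np.array(r[0])
E
python3 - <<'E'
from h import *
T=tray(); go([*(T+[.0482,.019]),.19],72)
E
```

```text
tray [0.5208 0.3424] [0.281 0.188] 8.8
t17.02 pos [0.6059 0.0568 0.184 ] y-axis [0.309 0.951 0.002] z [ 0.007  0.    -1.   ] yaw 72.00 q [ 0.05  0.24  1.87  0.    1.03 -1.2 ] w0.43 g62.4 F [1.6 0.6 3.2]
shift [ 4.3   9.28 -0.2 ] turn [ 0.02  0.06 -0.  ]
```

>>> jog_arm(increments=[[[0.37, 0.855, 0, 0, 0, 0, -0.4], [0.37, 0.855, 0, 0, 0, 0, -0.4], [0.37, 0.855, 0, 0, 0, 0, -0.4], [0.37, 0.855, 0, 0, 0, 0, -0.4], [0.37, 0.855, 0, 0, 0, 0, -0.4]]])

```text
time: 17.43
tool_pos: [0.5897, 0.1968, 0.1773]
tcp_rot: [-0.492, -3.102, 0.001]
wrist_force: [-0.1, 0.1, -1.2]
width: 0.431
grip_force: 62.4
```

>>> jog_arm(increments=[[[0.37, 0.855, 0, 0, 0, 0, -0.4], [0.37, 0.855, 0, 0, 0, 0, -0.4], [0.37, 0.855, 0, 0, 0, 0, -0.4], [0.37, 0.855, 0, 0, 0, 0, -0.4], [0.37, 0.855, 0, 0, 0, 0, -0.4]]])

```text
time: 17.85
tool_pos: [0.5764, 0.3361, 0.1771]
tcp_rot: [-0.491, -3.102, 0.001]
wrist_force: [0.1, 0.7, -0.1]
width: 0.427
grip_force: 62.4
```

>>> jog_arm(increments=[[[0.37, 0.855, 0, 0, 0, 0, -0.4], [0, 0, 0.7, 0, 0, 0, -0.4], [0, 0, 0.7, 0, 0, 0, -0.4], [0, 0, 0.7, 0, 0, 0, -0.4], [0, 0, 0.6, 0, 0, 0, -0.4]]])

```text
time: 18.27
tool_pos: [0.5735, 0.3627, 0.0947]
tcp_rot: [-0.49, -3.102, 0.002]
wrist_force: [-0.2, -0.3, 0.1]
width: 0.428
grip_force: 62.5
```

>>> jog_arm(increments=[[[0, 0, 0.3, 0, 0, 0, -0.4], [0, 0, 0.2, 0, 0, 0, -0.4], [0, 0, 0, 0, 0, 0, -0.4], [0, 0, 0, 0, 0, 0, -0.4], [0, 0, 0, 0, 0, 0, -0.4]]])

```text
time: 18.68
tool_pos: [0.5756, 0.3632, 0.0831]
tcp_rot: [0.491, 3.101, 0.002]
wrist_force: [0.0, 0.7, 1.0]
width: 0.435
grip_force: 62.5
```

```bash
python3 - <<'E'
from h import *
go([.576,.3626,.077],72)
E
```

```text
t18.68 pos [0.5756 0.3632 0.0831] y-axis [0.309 0.951 0.002] z [ 0.002  0.001 -1.   ] yaw 71.99 q [ 0.53  0.47  1.76  0.    0.91 -0.73] w0.44 g62.5 F [0.  0.7 1. ]
shift [-0.02 -0.01  0.2 ] turn [ 0.02  0.02 -0.  ]
```

>>> jog_arm(increments=[[[0, 0, 0.1, 0, 0, 0, -0.4], [0, 0, 0.1, 0, 0, 0, -0.4], [0, 0, 0, 0, 0, 0, -0.4], [0, 0, 0, 0, 0, 0, -0.4], [0, 0, 0, 0, 0, 0, -0.4]]])

```text
time: 19.1
tool_pos: [0.5755, 0.3632, 0.0766]
tcp_rot: [0.491, 3.101, 0.002]
wrist_force: [1.0, 0.7, 2.6]
width: 0.428
grip_force: 64.2
```

>>> jog_arm(increments=[[[0, 0, 0, 0, 0, 0, -0.1], [0, 0, 0, 0, 0, 0, 0.17], [0, 0, 0, 0, 0, 0, 0.17], [0, 0, 0, 0, 0, 0, 0.17], [0, 0, -0.3, 0, 0, 0, 0.17]]], force=40)

```text
time: 19.52
tool_pos: [0.5728, 0.3617, 0.0822]
tcp_rot: [-0.491, -3.099, 0.005]
wrist_force: [0.3, -0.3, -1.2]
width: 0.583
grip_force: 0.0
```

>>> jog_arm(increments=[[[0, 0, -0.7, 0, 0, 0, 0.17], [0, 0, -0.8, 0, 0, 0, 0.17], [0, 0, -0.8, 0, 0, 0, 0.17], [0, 0, -0.8, 0, 0, 0, 0.17], [-0.31, -0.896, 0, 0, 0, 0, 0.17]]])

```text
time: 19.93
tool_pos: [0.5782, 0.3395, 0.1851]
tcp_rot: [0.485, 3.095, 0.015]
wrist_force: [2.1, -0.5, 0.9]
width: 0.585
grip_force: 0.0
```

>>> jog_arm(increments=[[[-0.31, -0.896, 0, 0, 0, 0, 0.17], [-0.31, -0.896, 0, 0, 0, 0, 0.17], [-0.31, -0.896, 0, 0, 0, 0, 0.17], [-0.31, -0.896, 0, 0, 0, 0, 0.17], [-0.31, -0.896, 0, 0, 0, 0, 0.17]]])

```text
time: 20.35
tool_pos: [0.5775, 0.1909, 0.1782]
tcp_rot: [0.491, 3.103, 0.0]
wrist_force: [0.3, -0.1, 0.4]
width: 0.584
grip_force: 0.0
```

>>> jog_arm(increments=[[[-0.31, -0.896, 0, 0, 0, 0, 0.17], [-0.31, -0.896, 0, 0, 0, 0, 0.17], [-0.31, -0.896, 0, 0, 0, 0, 0.17], [-0.31, -0.896, 0, 0, 0, 0, 0.17], [-0.31, -0.896, 0, 0, 0, 0, 0.17]]])

```text
time: 20.77
tool_pos: [0.5802, 0.0486, 0.1782]
tcp_rot: [0.491, 3.103, 0.0]
wrist_force: [-0.2, -0.4, -0.4]
width: 0.586
grip_force: 0.0
```

>>> jog_arm(increments=[[[-0.31, -0.896, 0, 0, 0, 0, 0.17], [-0.31, -0.896, 0, 0, 0, 0, 0.17], [0, 0, 0, 0, 0, 0, 0.17], [0, 0, 0, 0, 0, 0, 0.17], [0, 0, 0, 0, 0, 0, 0.17]]])

```text
time: 21.18
tool_pos: [0.5815, -0.0068, 0.1779]
tcp_rot: [0.493, 3.103, 0.001]
wrist_force: [-0.2, 0.0, -0.4]
width: 0.583
grip_force: 0.0
```

```bash
python3 - <<'E'
from h import *
go([.583,-.0072,.080],72)
p,d,c,M=shot('top','t3.png'); cv2.imwrite('pics/t3c.png',p[140:320,70:340]); tray()
E
```

```text
t21.18 pos [ 0.5815 -0.0068  0.1779] y-axis [0.31  0.951 0.   ] z [ 0.  0. -1.] yaw 71.95 q [-0.05  0.2   1.93  0.    1.01 -1.31] w0.58 g0.0 F [-0.2  0.  -0.4]
shift [-0.05  0.    3.26] turn [ 0.   -0.   -0.01]
tray [0.4987 0.339 ] [0.237 0.186] 10.5
```

View pics/t3c.png

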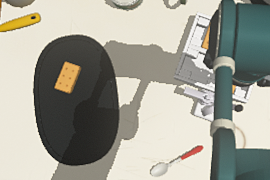

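>>> jog_arm(increments=[[[-0.05, 0, 0.7, 0, 0, 0, 0.17], [0, 0, 0.8, 0, 0, 0, 0.17], [0, 0, 0.8, 0, 0, 0, 0.17], [0, 0, 0.5, 0, 0, 0, 0.17], [0, 0, 0.26, 0, 0, 0, 0.17]]])

```text
time: 21.7
tool_pos: [0.5812, -0.006, 0.0831]
tcp_rot: [-0.488, -3.099, 0.0]
wrist_force: [-1.3, 0.0, 0.1]
width: 0.587
grip_force: 0.0
```

>>> jog_arm(increments=[[[0, 0, 0.18, 0, 0, 0, 0.17], [0, 0, 0, 0, 0, 0, 0.17], [0, 0, 0, 0, 0, 0, 0.17], [0, 0, 0, 0, 0, 0, -0.4], [0, 0, 0, 0, 0, 0, -0.4]]])

```text
time: 22.12
tool_pos: [0.5844, -0.0074, 0.0821]
tcp_rot: [0.491, 3.1, 0.001]
wrist_force: [-0.3, 0.4, 0.5]
width: 0.433
grip_force: 41.5
```

>>> jog_arm(increments=[[[0, 0, 0, 0, 0, 0, -0.4], [0, 0, 0, 0, 0, 0, -0.4], [0, 0, 0, 0, 0, 0, -0.4], [0, 0, 0, 0, 0, 0, -0.4], [0, 0, 0, 0, 0, 0, -0.4]]], force=60)

```text
time: 22.53
tool_pos: [0.5844, -0.0074, 0.0821]
tcp_rot: [0.491, 3.1, 0.001]
wrist_force: [0.3, 1.1, 5.3]
width: 0.429
grip_force: 66.9
```

>>> jog_arm(increments=[[[0, 0, -0.3, 0, 0, 0, -0.4], [0, 0, -0.6, 0, 0, 0, -0.4], [0, 0, -0.8, 0, 0, 0, -0.4], [0, 0, -0.8, 0, 0, 0, -0.4], [0, 0, -0.8, 0, 0, 0, -0.4]]])

```text
time: 22.95
tool_pos: [0.5822, -0.0075, 0.1803]
tcp_rot: [-0.492, -3.101, 0.0]
wrist_force: [0.5, 0.0, -0.1]
width: 0.429
grip_force: 66.0
```

```bash
cat >> h.py <<'E'
def tray():
    p,d,c,M=shot('top'); m=(p.max(2)<75).astype(np.uint8); m[:160]=0;m[330:]=0;m[:,:85]=0;m[:,200:]=0
    n,l,s,_=cv2.connectedComponentsWithStats(m); i=1+s[1:,4].argmax(); print('bbox uvwh',s[i][:4],'(start 105 175 84 130)')
E
python3 - <<'E'
from h import *
go([.5,.387,.18],72); tray()
E
```

```text
t22.95 pos [ 0.5822 -0.0075  0.1803] y-axis [ 0.309  0.951 -0.001] z [-0.002  0.    -1.   ] yaw 71.98 q [-0.06  0.2   1.92 -0.    1.02 -1.31] w0.43 g66.0 F [ 0.5  0.  -0.1]
shift [6.670e+00 1.166e+01 1.000e-02] turn [-0.   -0.01 -0.  ]
bbox uvwh [104 175  85 131] (start 105 175 84 130)
```

>>> jog_arm(increments=[[[0.476, 0.833, 0, 0, 0, 0, -0.4], [0.476, 0.833, 0, 0, 0, 0, -0.4], [0.476, 0.833, 0, 0, 0, 0, -0.4], [0.476, 0.833, 0, 0, 0, 0, -0.4], [0.476, 0.833, 0, 0, 0, 0, -0.4]]])

```text
time: 23.42
tool_pos: [0.5529, 0.1344, 0.1796]
tcp_rot: [-0.493, -3.102, 0.0]
wrist_force: [0.6, 0.0, -0.5]
width: 0.424
grip_force: 66.1
```

>>> jog_arm(increments=[[[0.476, 0.833, 0, 0, 0, 0, -0.4], [0.476, 0.833, 0, 0, 0, 0, -0.4], [0.476, 0.833, 0, 0, 0, 0, -0.4], [0.476, 0.833, 0, 0, 0, 0, -0.4], [0.476, 0.833, 0, 0, 0, 0, -0.4]]])

```text
time: 23.83
tool_pos: [0.5236, 0.2754, 0.1795]
tcp_rot: [-0.492, -3.102, 0.001]
wrist_force: [1.3, 0.4, -0.2]
width: 0.428
grip_force: 66.1
```

>>> jog_arm(increments=[[[0.476, 0.833, 0, 0, 0, 0, -0.4], [0.476, 0.833, 0, 0, 0, 0, -0.4], [0.476, 0.833, 0, 0, 0, 0, -0.4], [0.476, 0.833, 0, 0, 0, 0, -0.4], [0, 0, 0.6, 0, 0, 0, -0.4]]])

```text
time: 24.25
tool_pos: [0.502, 0.3932, 0.1657]
tcp_rot: [0.486, 3.098, 0.012]
wrist_force: [0.7, -1.5, 0.9]
width: 0.43
grip_force: 66.2
```

>>> jog_arm(increments=[[[0, 0, 0.7, 0, 0, 0, -0.4], [0, 0, 0.7, 0, 0, 0, -0.4], [0, 0, 0.6, 0, 0, 0, -0.4], [0, 0, 0.3, 0, 0, 0, -0.4], [0, 0, 0.2, 0, 0, 0, -0.4]]])

```text
time: 24.67
tool_pos: [0.4999, 0.3863, 0.0846]
tcp_rot: [-0.491, -3.101, 0.004]
wrist_force: [-0.3, 0.4, -1.3]
width: 0.429
grip_force: 66.2
```

>>> jog_arm(increments=[[[0, 0, 0, 0, 0, 0, -0.4], [0, 0, 0, 0, 0, 0, -0.4], [0, 0, 0.1, 0, 0, 0, -0.4], [0, 0, 0.1, 0, 0, 0, -0.4], [0, 0, 0, 0, 0, 0, -0.4]]])

```text
time: 25.08
tool_pos: [0.5013, 0.3872, 0.0808]
tcp_rot: [0.492, 3.102, 0.001]
wrist_force: [-1.0, -0.4, -1.1]
width: 0.425
grip_force: 66.2
```

```bash
python3 - <<'E'
from h import *
go([.5,.387,.079],72)
E
```

```text
t25.08 pos [0.5013 0.3872 0.0808] y-axis [0.309 0.951 0.001] z [ 0.001  0.    -1.   ] yaw 71.99 q [ 0.62  0.4   1.87 -0.    0.87 -0.64] w0.42 g66.2 F [-1.  -0.4 -1.1]
shift [ 0.04 -0.02  0.06] turn [ 0.01  0.   -0.  ]
```

>>> jog_arm(increments=[[[0, 0, 0.06, 0, 0, 0, -0.4], [0, 0, 0, 0, 0, 0, -0.4], [0, 0, 0, 0, 0, 0, -0.1], [0, 0, 0, 0, 0, 0, 0.17], [0, 0, 0, 0, 0, 0, 0.17]]], force=40)

```text
time: 25.5
tool_pos: [0.501, 0.3872, 0.0787]
tcp_rot: [0.492, 3.103, 0.0]
wrist_force: [0.4, 0.2, 0.8]
width: 0.584
grip_force: 0.0
```

>>> jog_arm(increments=[[[0, 0, -0.4, 0, 0, 0, 0.17], [0, 0, -0.8, 0, 0, 0, 0.17], [0, 0, -0.8, 0, 0, 0, 0.17], [0, 0, -0.8, 0, 0, 0, 0.17], [0, 0, -0.7, 0, 0, 0, 0.17]]])

```text
time: 25.92
tool_pos: [0.5013, 0.3874, 0.1862]
tcp_rot: [0.491, 3.102, 0.002]
wrist_force: [0.3, 0.8, -0.1]
width: 0.58
grip_force: 0.0
```

>>> jog_arm(increments=[[[-0.617, -0.777, 0, 0, 0, 0, 0.17], [-0.617, -0.777, 0, 0, 0, 0, 0.17], [-0.617, -0.777, 0, 0, 0, 0, 0.17], [-0.617, -0.777, 0, 0, 0, 0, 0.17], [-0.617, -0.777, 0, 0, 0, 0, 0.17]]])

```text
time: 26.33
tool_pos: [0.5534, 0.2466, 0.1849]
tcp_rot: [0.491, 3.102, 0.001]
wrist_force: [-0.2, 0.4, -0.8]
width: 0.586
grip_force: 0.0
```

```bash
python3 - <<'E'
from h import *
f=np.load('t2.npz');c=viewer.camera_params('top');C=cloud(f['d'],c,f['M'])
P=C.reshape(-1,3);P=P[(P[:,2]>.06)&(P[:,0]>.6)&(P[:,0]<.95)&(P[:,1]>-.35)&(P[:,1]<0.2)]
for tgt in([.657,-.0313],[.678,.0325],[.63,.0126]):
    D=np.hypot(*(P[:,:2]-tgt).T);i=D.argsort()[:400:100];print(tgt,np.c_[D[i],P[i]].round(3).tolist())
print(P[:,2].max())
E
```

```text
[0.657, -0.0313] [[0.117, 0.758, -0.09, 0.063], [0.122, 0.768, -0.083, 0.088], [0.125, 0.759, -0.104, 0.104], [0.127, 0.771, -0.088, 0.126]]
[0.678, 0.0325] [[0.095, 0.746, 0.099, 0.068], [0.114, 0.781, 0.082, 0.1], [0.121, 0.775, 0.104, 0.095], [0.143, 0.769, -0.078, 0.07]]
[0.63, 0.0126] [[0.144, 0.746, 0.099, 0.061], [0.165, 0.768, 0.103, 0.096], [0.168, 0.786, 0.073, 0.08], [0.17, 0.766, -0.09, 0.109]]
0.24917330103407365
```

>>> jog_arm(increments=[[[-0.617, -0.777, 0, 0, 0, 0, 0.17], [-0.617, -0.777, 0, 0, 0, 0, 0.17], [-0.617, -0.777, 0, 0, 0, 0, 0.17], [-0.617, -0.777, 0, 0, 0, 0, 0.17], [-0.617, -0.777, 0, 0, 0, 0, 0.17]]])

```text
time: 26.75
tool_pos: [0.6055, 0.1068, 0.1848]
tcp_rot: [0.491, 3.102, 0.001]
wrist_force: [-0.3, 0.5, -0.2]
width: 0.588
grip_force: 0.0
```

>>> jog_arm(increments=[[[-0.617, -0.777, 0, 0, 0, 0, 0.17], [-0.617, -0.777, 0, 0, 0, 0, 0.17], [-0.617, -0.777, 0, 0, 0, 0, 0.17], [-0.617, -0.777, 0, 0, 0, 0, 0.17], [-0.617, -0.777, 0, 0, 0, 0, 0.17]]])

```text
time: 27.17
tool_pos: [0.6575, -0.0327, 0.1848]
tcp_rot: [0.492, 3.102, 0.0]
wrist_force: [-0.3, -0.1, -0.4]
width: 0.586
grip_force: 0.0
```

>>> jog_arm(increments=[[[0, 0, 0, 0, 0, 0, 0.17], [0, 0, 0, 0, 0, 0, 0.17], [0, 0, 0, 0, 0, 0, 0.17], [0, 0, 0, 0, 0, 0, 0.17], [0, 0, 0, 0, 0, 0, 0.17]]])

```text
time: 27.58
tool_pos: [0.6566, -0.03, 0.1837]
tcp_rot: [-0.489, -3.103, -0.0]
wrist_force: [0.6, 0.6, -0.2]
width: 0.583
grip_force: 0.0
```

```bash
python3 - <<'E'
from h import *
go([.657,-.0313,.081],72)
E
```

```text
t27.58 pos [ 0.6566 -0.03    0.1837] y-axis [0.308 0.951 0.   ] z [-0.  0. -1.] yaw 72.08 q [-0.08  0.33  1.76  0.    1.06 -1.34] w0.58 g0.0 F [ 0.6  0.6 -0.2]
shift [-0.03 -0.04  3.42] turn [ 0.   -0.    0.01]
```

>>> jog_arm(increments=[[[-0.03, -0.04, 0.7, 0, 0, 0, 0.17], [0, 0, 0.8, 0, 0, 0, 0.17], [0, 0, 0.8, 0, 0, 0, 0.17], [0, 0, 0.5, 0, 0, 0, 0.17], [0, 0, 0.3, 0, 0, 0, 0.17]]])

```text
time: 28.0
tool_pos: [0.6557, -0.0315, 0.0879]
tcp_rot: [-0.489, -3.099, 0.0]
wrist_force: [-0.2, 0.3, 0.6]
width: 0.587
grip_force: 0.0
```

>>> jog_arm(increments=[[[0, 0, 0.2, 0, 0, 0, 0.17], [0, 0, 0.1, 0, 0, 0, 0.17], [0, 0, 0, 0, 0, 0, 0.17], [0, 0, 0, 0, 0, 0, -0.4], [0, 0, 0, 0, 0, 0, -0.4]]])

```text
time: 28.42
tool_pos: [0.6588, -0.0328, 0.0834]
tcp_rot: [0.491, 3.1, 0.0]
wrist_force: [0.8, -0.7, -0.8]
width: 0.433
grip_force: 41.1
```

>>> jog_arm(increments=[[[0, 0, 0, 0, 0, 0, -0.4], [0, 0, 0, 0, 0, 0, -0.4], [0, 0, 0, 0, 0, 0, -0.4], [0, 0, 0, 0, 0, 0, -0.4], [0, 0, 0, 0, 0, 0, -0.4]]], force=60)

```text
time: 28.83
tool_pos: [0.6586, -0.0328, 0.0831]
tcp_rot: [0.491, 3.1, 0.0]
wrist_force: [0.3, 0.0, 5.7]
width: 0.427
grip_force: 66.9
```

>>> jog_arm(increments=[[[0, 0, -0.3, 0, 0, 0, -0.4], [0, 0, -0.6, 0, 0, 0, -0.4], [0, 0, -0.8, 0, 0, 0, -0.4], [0, 0, -0.8, 0, 0, 0, -0.4], [0, 0, -0.8, 0, 0, 0, -0.4]]])

```text
time: 29.25
tool_pos: [0.6566, -0.0326, 0.1811]
tcp_rot: [-0.491, -3.101, 0.0]
wrist_force: [-0.1, -0.8, -0.3]
width: 0.43
grip_force: 66.2
```

```bash
python3 - <<'E'
from h import *
go([.556,.300,.18],72); tray()
E
```

```text
t29.25 pos [ 0.6566 -0.0326  0.1811] y-axis [ 0.309  0.951 -0.001] z [-0.002  0.    -1.   ] yaw 71.99 q [-0.09  0.33  1.76 -0.    1.06 -1.34] w0.43 g66.2 F [-0.1 -0.8 -0.3]
shift [6.62 9.51 0.05] turn [-0.01 -0.02 -0.  ]
bbox uvwh [104 175  85 131] (start 105 175 84 130)
```

>>> jog_arm(increments=[[[0.552, 0.793, 0, 0, 0, 0, -0.4], [0.552, 0.793, 0, 0, 0, 0, -0.4], [0.552, 0.793, 0, 0, 0, 0, -0.4], [0.552, 0.793, 0, 0, 0, 0, -0.4], [0.552, 0.793, 0, 0, 0, 0, -0.4]]])

```text
time: 29.72
tool_pos: [0.6144, 0.107, 0.1803]
tcp_rot: [-0.492, -3.102, 0.0]
wrist_force: [-0.1, -0.6, -0.4]
width: 0.425
grip_force: 66.3
```

>>> jog_arm(increments=[[[0.552, 0.793, 0, 0, 0, 0, -0.4], [0.552, 0.793, 0, 0, 0, 0, -0.4], [0.552, 0.793, 0, 0, 0, 0, -0.4], [0.552, 0.793, 0, 0, 0, 0, -0.4], [0.552, 0.793, 0, 0, 0, 0, -0.4]]])

```text
time: 30.13
tool_pos: [0.5724, 0.2458, 0.1803]
tcp_rot: [-0.492, -3.102, 0.001]
wrist_force: [0.4, -0.3, 0.0]
width: 0.433
grip_force: 66.3
```

>>> jog_arm(increments=[[[0.552, 0.793, 0, 0, 0, 0, -0.4], [0.552, 0.793, 0, 0, 0, 0, -0.4], [0, 0, 0.6, 0, 0, 0, -0.4], [0, 0, 0.7, 0, 0, 0, -0.4], [0, 0, 0.7, 0, 0, 0, -0.4]]])

```text
time: 30.55
tool_pos: [0.5564, 0.3012, 0.1205]
tcp_rot: [0.489, 3.102, 0.001]
wrist_force: [-0.2, -0.1, -0.6]
width: 0.421
grip_force: 66.3
```

>>> jog_arm(increments=[[[0, 0, 0.6, 0, 0, 0, -0.4], [0, 0, 0.4, 0, 0, 0, -0.4], [0, 0, 0.1, 0, 0, 0, -0.4], [0, 0, 0, 0, 0, 0, -0.4], [0, 0, 0, 0, 0, 0, -0.4]]])

```text
time: 30.97
tool_pos: [0.5572, 0.3004, 0.0882]
tcp_rot: [0.492, 3.102, 0.001]
wrist_force: [0.4, -0.8, 0.2]
width: 0.426
grip_force: 66.3
```

>>> jog_arm(increments=[[[0, 0, 0, 0, 0, 0, -0.4], [0, 0, 0.1, 0, 0, 0, -0.4], [0, 0, 0.08, 0, 0, 0, -0.4], [0, 0, 0, 0, 0, 0, -0.4], [0, 0, 0, 0, 0, 0, -0.4]]])

```text
time: 31.38
tool_pos: [0.5567, 0.3002, 0.0823]
tcp_rot: [-0.492, -3.103, 0.0]
wrist_force: [0.6, 0.3, -0.3]
width: 0.43
grip_force: 66.3
```

```bash
python3 - <<'E'
from h import *
go([.556,.3,.0805],72)
E
```

```text
t31.38 pos [0.5567 0.3002 0.0823] y-axis [ 0.309  0.951 -0.   ] z [-0. -0. -1.] yaw 72.00 q [ 0.46  0.4   1.87  0.    0.87 -0.8 ] w0.43 g66.3 F [ 0.6  0.3 -0.3]
shift [ 0.02 -0.01  0.06] turn [-0. -0. -0.]
```

>>> jog_arm(increments=[[[0, 0, 0.06, 0, 0, 0, -0.4], [0, 0, 0, 0, 0, 0, -0.4], [0, 0, 0, 0, 0, 0, -0.1], [0, 0, 0, 0, 0, 0, 0.17], [0, 0, 0, 0, 0, 0, 0.17]]], force=40)

```text
time: 31.8
tool_pos: [0.5569, 0.3003, 0.0805]
tcp_rot: [0.492, 3.103, 0.0]
wrist_force: [0.3, 0.2, -1.0]
width: 0.583
grip_force: 0.0
```

>>> jog_arm(increments=[[[0, 0, -0.4, 0, 0, 0, 0.17], [0, 0, -0.8, 0, 0, 0, 0.17], [0, 0, -0.8, 0, 0, 0, 0.17], [0, 0, -0.8, 0, 0, 0, 0.17], [0, 0, -0.6, 0, 0, 0, 0.17]]])

```text
time: 32.22
tool_pos: [0.5576, 0.3007, 0.1858]
tcp_rot: [0.491, 3.1, 0.003]
wrist_force: [0.1, 1.6, -0.2]
width: 0.583
grip_force: 0.0
```

>>> jog_arm(increments=[[[-0.66, -0.724, 0, 0, 0, 0, 0.17], [-0.66, -0.724, 0, 0, 0, 0, 0.17], [-0.66, -0.724, 0, 0, 0, 0, 0.17], [-0.66, -0.724, 0, 0, 0, 0, 0.17], [-0.66, -0.724, 0, 0, 0, 0, 0.17]]])

```text
time: 32.63
tool_pos: [0.6179, 0.1654, 0.1838]
tcp_rot: [0.491, 3.102, 0.001]
wrist_force: [-0.0, -0.5, 0.1]
width: 0.587
grip_force: 0.0
```

>>> jog_arm(increments=[[[-0.66, -0.724, 0, 0, 0, 0, 0.17], [-0.66, -0.724, 0, 0, 0, 0, 0.17], [-0.66, -0.724, 0, 0, 0, 0, 0.17], [-0.66, -0.724, 0, 0, 0, 0, 0.17], [-0.66, -0.724, 0, 0, 0, 0, 0.17]]])

```text
time: 33.05
tool_pos: [0.6786, 0.0311, 0.1837]
tcp_rot: [0.492, 3.102, 0.0]
wrist_force: [0.2, 0.0, -0.1]
width: 0.582
grip_force: 0.0
```

>>> jog_arm(increments=[[[0, 0, 0, 0, 0, 0, 0.17], [0, 0, 0, 0, 0, 0, 0.17], [0, 0, 0, 0, 0, 0, 0.17], [0, 0, 0, 0, 0, 0, 0.17], [0, 0, 0, 0, 0, 0, 0.17]]])

```text
time: 33.47
tool_pos: [0.6774, 0.0337, 0.1826]
tcp_rot: [-0.489, -3.103, -0.0]
wrist_force: [0.9, 0.6, -1.2]
width: 0.584
grip_force: 0.0
```

```bash
python3 - <<'E'
from h import *
go([.678,.0325,.081],72)
E
```

```text
t33.47 pos [0.6774 0.0337 0.1826] y-axis [0.308 0.951 0.   ] z [-0.  0. -1.] yaw 72.08 q [ 0.01  0.36  1.71  0.    1.07 -1.25] w0.58 g0.0 F [ 0.9  0.6 -1.2]
shift [-0.03 -0.03  3.39] turn [ 0.   -0.    0.01]
```

>>> jog_arm(increments=[[[-0.03, -0.03, 0.7, 0, 0, 0, 0.17], [0, 0, 0.8, 0, 0, 0, 0.17], [0, 0, 0.8, 0, 0, 0, 0.17], [0, 0, 0.5, 0, 0, 0, 0.17], [0, 0, 0.3, 0, 0, 0, 0.17]]])

```text
time: 33.88
tool_pos: [0.6766, 0.0323, 0.0867]
tcp_rot: [-0.489, -3.099, 0.001]
wrist_force: [-0.8, 0.2, -0.1]
width: 0.588
grip_force: 0.0
```

>>> jog_arm(increments=[[[0, 0, 0.2, 0, 0, 0, 0.17], [0, 0, 0.08, 0, 0, 0, 0.17], [0, 0, 0, 0, 0, 0, 0.17], [0, 0, 0, 0, 0, 0, -0.4], [0, 0, 0, 0, 0, 0, -0.4]]])

```text
time: 34.3
tool_pos: [0.6798, 0.0314, 0.0829]
tcp_rot: [0.491, 3.1, 0.001]
wrist_force: [-0.3, 0.7, -0.2]
width: 0.432
grip_force: 41.1
```

>>> jog_arm(increments=[[[0, 0, 0, 0, 0, 0, -0.4], [0, 0, 0, 0, 0, 0, -0.4], [0, 0, 0, 0, 0, 0, -0.4], [0, 0, 0, 0, 0, 0, -0.4], [0, 0, 0, 0, 0, 0, -0.4]]], force=60)

```text
time: 34.72
tool_pos: [0.6797, 0.0314, 0.0826]
tcp_rot: [0.491, 3.1, 0.001]
wrist_force: [0.6, -0.1, 6.1]
width: 0.431
grip_force: 66.9
```

>>> jog_arm(increments=[[[0, 0, -0.3, 0, 0, 0, -0.4], [0, 0, -0.6, 0, 0, 0, -0.4], [0, 0, -0.8, 0, 0, 0, -0.4], [0, 0, -0.8, 0, 0, 0, -0.4], [0, 0, -0.8, 0, 0, 0, -0.4]]])

```text
time: 35.13
tool_pos: [0.6776, 0.0313, 0.1805]
tcp_rot: [-0.491, -3.101, 0.001]
wrist_force: [0.2, 0.4, -0.4]
width: 0.426
grip_force: 66.3
```

```bash
python3 - <<'E'
from h import *
go([.480,.325,.18],72); tray()
E
```

```text
t35.13 pos [0.6776 0.0313 0.1805] y-axis [ 0.309  0.951 -0.001] z [-0.002  0.    -1.   ] yaw 71.99 q [ 0.01  0.37  1.71  0.    1.07 -1.25] w0.43 g66.3 F [ 0.2  0.4 -0.4]
shift [9.29 7.27 0.03] turn [-0.01 -0.02 -0.  ]
bbox uvwh [104 175  84 131] (start 105 175 84 130)
```

>>> jog_arm(increments=[[[0.774, 0.606, 0, 0, 0, 0, -0.4], [0.774, 0.606, 0, 0, 0, 0, -0.4], [0.774, 0.606, 0, 0, 0, 0, -0.4], [0.774, 0.606, 0, 0, 0, 0, -0.4], [0.774, 0.606, 0, 0, 0, 0, -0.4]]])

```text
time: 35.6
tool_pos: [0.5947, 0.1544, 0.1797]
tcp_rot: [-0.492, -3.102, 0.0]
wrist_force: [0.6, -0.3, -0.5]
width: 0.426
grip_force: 66.3
```

>>> jog_arm(increments=[[[0.774, 0.606, 0, 0, 0, 0, -0.4], [0.774, 0.606, 0, 0, 0, 0, -0.4], [0.774, 0.606, 0, 0, 0, 0, -0.4], [0.774, 0.606, 0, 0, 0, 0, -0.4], [0.774, 0.606, 0, 0, 0, 0, -0.4]]])

```text
time: 36.02
tool_pos: [0.5124, 0.2768, 0.1798]
tcp_rot: [-0.492, -3.102, 0.001]
wrist_force: [-0.5, 0.6, -1.0]
width: 0.426
grip_force: 66.3
```

>>> jog_arm(increments=[[[0.774, 0.606, 0, 0, 0, 0, -0.4], [0.774, 0.606, 0, 0, 0, 0, -0.4], [0, 0, 0.6, 0, 0, 0, -0.4], [0, 0, 0.7, 0, 0, 0, -0.4], [0, 0, 0.7, 0, 0, 0, -0.4]]])

```text
time: 36.43
tool_pos: [0.4804, 0.3258, 0.12]
tcp_rot: [0.489, 3.102, 0.001]
wrist_force: [0.3, -0.1, -1.2]
width: 0.425
grip_force: 66.3
```

>>> jog_arm(increments=[[[0, 0, 0.6, 0, 0, 0, -0.4], [0, 0, 0.4, 0, 0, 0, -0.4], [0, 0, 0.1, 0, 0, 0, -0.4], [0, 0, 0, 0, 0, 0, -0.4], [0, 0, 0, 0, 0, 0, -0.4]]])

```text
time: 36.85
tool_pos: [0.4813, 0.3251, 0.0876]
tcp_rot: [0.492, 3.102, 0.001]
wrist_force: [0.4, -0.1, -0.9]
width: 0.426
grip_force: 66.3
```

>>> jog_arm(increments=[[[0, 0, 0, 0, 0, 0, -0.4], [0, 0, 0.1, 0, 0, 0, -0.4], [0, 0, 0.08, 0, 0, 0, -0.4], [0, 0, 0, 0, 0, 0, -0.4], [0, 0, 0, 0, 0, 0, -0.4]]])

```text
time: 37.27
tool_pos: [0.4809, 0.325, 0.0817]
tcp_rot: [-0.492, -3.103, -0.0]
wrist_force: [0.2, -0.6, 0.3]
width: 0.43
grip_force: 66.3
```

```bash
python3 - <<'E'
from h import *
go([.48,.325,.08],72)
E
```

```text
t37.27 pos [0.4809 0.325  0.0817] y-axis [0.309 0.951 0.   ] z [ 0.  0. -1.] yaw 71.99 q [ 0.55  0.32  1.99  0.    0.84 -0.71] w0.43 g66.3 F [ 0.2 -0.6  0.3]
shift [ 0.03 -0.01  0.06] turn [ 0. -0. -0.]
```

>>> jog_arm(increments=[[[0, 0, 0.05, 0, 0, 0, -0.4], [0, 0, 0, 0, 0, 0, -0.4], [0, 0, 0, 0, 0, 0, -0.1], [0, 0, 0, 0, 0, 0, 0.17], [0, 0, 0, 0, 0, 0, 0.17]]])

```text
time: 37.68
tool_pos: [0.481, 0.3251, 0.0802]
tcp_rot: [0.492, 3.103, 0.0]
wrist_force: [0.0, 0.7, -0.0]
width: 0.585
grip_force: 0.0
```

>>> jog_arm(increments=[[[0, 0, -0.4, 0, 0, 0, 0.17], [0, 0, -0.8, 0, 0, 0, 0.17], [0, 0, -1, 0, 0, 0, 0.17], [0, 0, -1, 0, 0, 0, 0.17], [0, 0, -1, 0, 0, 0, 0.17]]])

```text
time: 38.1
tool_pos: [0.4807, 0.3249, 0.2082]
tcp_rot: [0.491, 3.103, 0.0]
wrist_force: [0.4, 0.6, 0.4]
width: 0.581
grip_force: 0.0
```

>>> jog_arm(increments=[[[-0.248, -0.945, 0, 0, 0, 0, 0.17], [-0.248, -0.945, 0, 0, 0, 0, 0.17], [-0.248, -0.945, 0, 0, 0, 0, 0.17], [-0.248, -0.945, 0, 0, 0, 0, 0.17], [-0.248, -0.945, 0, 0, 0, 0, 0.17]]])

```text
time: 38.52
tool_pos: [0.4723, 0.1776, 0.2073]
tcp_rot: [0.49, 3.102, 0.001]
wrist_force: [0.3, 0.2, -0.0]
width: 0.585
grip_force: 0.0
```

>>> jog_arm(increments=[[[-0.248, -0.945, 0, 0, 0, 0, 0.17], [-0.248, -0.945, 0, 0, 0, 0, 0.17], [-0.248, -0.945, 0, 0, 0, 0, 0.17], [-0.248, -0.945, 0, 0, 0, 0, 0.17], [-0.248, -0.945, 0, 0, 0, 0, 0.17]]])

```text
time: 38.93
tool_pos: [0.4639, 0.031, 0.2073]
tcp_rot: [0.491, 3.101, 0.0]
wrist_force: [0.5, 0.6, -0.8]
width: 0.585
grip_force: 0.0
```

>>> jog_arm(increments=[[[-0.248, -0.945, 0, 0, 0, 0, 0.17], [-0.248, -0.945, 0, 0, 0, 0, 0.17], [-0.248, -0.945, 0, 0, 0, 0, 0.17], [-0.248, -0.945, 0, 0, 0, 0, 0.17], [-0.248, -0.945, 0, 0, 0, 0, 0.17]]])

```text
time: 39.35
tool_pos: [0.4555, -0.1154, 0.2073]
tcp_rot: [0.491, 3.101, -0.0]
wrist_force: [-0.3, 0.6, 0.6]
width: 0.582
grip_force: 0.0
```

>>> jog_arm(increments=[[[-0.248, -0.945, 0, 0, 0, 0, 0.17], [-0.248, -0.945, 0, 0, 0, 0, 0.17], [-0.248, -0.945, 0, 0, 0, 0, 0.17], [-0.248, -0.945, 0, 0, 0, 0, 0.17], [-0.248, -0.945, 0, 0, 0, 0, 0.17]]])

```text
time: 39.77
tool_pos: [0.447, -0.2618, 0.2073]
tcp_rot: [0.492, 3.102, -0.001]
wrist_force: [0.7, 0.3, -0.1]
width: 0.585
grip_force: 0.0
```

>>> jog_arm(increments=[[[0, 0, 0, 0, 0, -1, 0.2], [0, 0, 0, 0, 0, -1, 0.2], [0, 0, 0, 0, 0, -1, 0.2], [0, 0, 0, 0, 0, 0, 0.2], [0, 0, 0, 0, 0, 0, 0.2]]])

```text
time: 40.18
tool_pos: [0.4472, -0.2604, 0.2069]
tcp_rot: [0.005, 3.141, -0.001]
wrist_force: [0.4, -0.7, 0.2]
width: 0.6
grip_force: 0.0
```

```bash
python3 - <<'E'
from h import *
go([.447,-.2612,.094],90)
p,d,c,M=shot('top');cv2.imwrite('pics/t4.png',cv2.resize(p[140:320,90:430],None,fx=2.3,fy=2.3))
E
```

```text
t40.18 pos [ 0.4472 -0.2604  0.2069] y-axis [ 0.003  1.    -0.   ] z [ 0.001 -0.    -1.   ] yaw 89.82 q [-0.58  0.05  2.04  0.    1.05 -2.14] w0.60 g0.0 F [ 0.4 -0.7  0.2]
shift [ 0.01 -0.03  3.76] turn [-0.    0.01 -0.03]
```

View pics/t4.png

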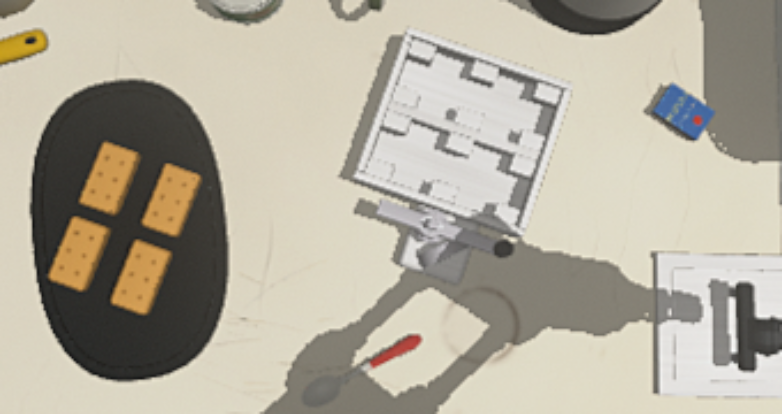

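>>> jog_arm(increments=[[[0, -0.02, 0.7, 0, 0, 0, 0.2], [0, 0, 0.8, 0, 0, 0, 0.2], [0, 0, 0.8, 0, 0, 0, 0.2], [0, 0, 0.8, 0, 0, 0, 0.2], [0, 0, 0.4, 0, 0, 0, 0.2]]])

```text
time: 40.65
tool_pos: [0.4458, -0.2596, 0.0986]
tcp_rot: [-0.003, -3.138, -0.003]
wrist_force: [-0.9, 0.6, 0.4]
width: 0.6
grip_force: 0.0
```

>>> jog_arm(increments=[[[0, 0, 0.2, 0, 0, 0, 0.2], [0, 0, 0, 0, 0, 0, 0.2], [0, 0, 0, 0, 0, 0, -1], [0, 0, 0, 0, 0, 0, -1], [0, 0, 0, 0, 0, 0, -1]]], force=80)

```text
time: 41.07
tool_pos: [0.4483, -0.2614, 0.0967]
tcp_rot: [0.001, 3.139, -0.002]
wrist_force: [0.7, 10.2, 16.2]
width: 0.184
grip_force: 15.3
```

>>> jog_arm(increments=[[[0, 0, 0, 0, 0, 0, -1], [0, 0, 0, 0, 0, 0, -1], [0, 0, 0, 0, 0, 0, -1], [0, 0, 0, 0, 0, 0, -1], [0, 0, -0.2, 0, 0, 0, -1]]])

```text
time: 41.48
tool_pos: [0.4469, -0.2607, 0.1011]
tcp_rot: [-0.0, -3.141, -0.0]
wrist_force: [0.1, -0.1, -4.3]
width: 0.169
grip_force: 78.2
```

>>> jog_arm(increments=[[[0, 0, -0.5, 0, 0, 0, -1], [0, 0, -0.8, 0, 0, 0, -1], [0, 0, -1, 0, 0, 0, -1], [0, 0, -1, 0, 0, 0, -1], [0, 0, -1, 0, 0, 0, -1]]])

```text
time: 41.9
tool_pos: [0.4463, -0.2603, 0.2308]
tcp_rot: [-0.0, -3.14, -0.001]
wrist_force: [0.3, -0.2, -3.6]
width: 0.165
grip_force: 78.3
```

>>> jog_arm(increments=[[[0, 0, -0.3, 0, 0, 1, -1], [0, 0, 0, 0, 0, 1, -1], [0, 0, 0, 0, 0, 1, -1], [0, 0, 0, 0, 0, 0, -1], [0, 0, 0, 0, 0, 0, -1]]])

```text
time: 42.32
tool_pos: [0.4466, -0.2605, 0.2387]
tcp_rot: [-0.487, -3.103, -0.001]
wrist_force: [0.3, -0.4, -3.5]
width: 0.165
grip_force: 78.4
```

```bash
python3 - <<'E'
from h import *
go([.630,.0126,.24],72)
E
```

```text
t42.32 pos [ 0.4466 -0.2605  0.2387] y-axis [0.306 0.952 0.   ] z [-0.001  0.    -1.   ] yaw 72.16 q [-0.58  0.02  2.01 -0.    1.12 -1.84] w0.17 g78.4 F [ 0.3 -0.4 -3.5]
shift [-3.03 10.54 -0.04] turn [ 0.   -0.01  0.03]
```

>>> jog_arm(increments=[[[-0.25, 0.88, 0, 0, 0, 0, -1], [-0.25, 0.88, 0, 0, 0, 0, -1], [-0.25, 0.88, 0, 0, 0, 0, -1], [-0.25, 0.88, 0, 0, 0, 0, -1], [-0.25, 0.88, 0, 0, 0, 0, -1]]])

```text
time: 42.73
tool_pos: [0.5237, -0.1458, 0.2385]
tcp_rot: [-0.487, -3.102, -0.0]
wrist_force: [0.8, -0.3, -3.0]
width: 0.168
grip_force: 78.7
```

>>> jog_arm(increments=[[[-0.25, 0.88, 0, 0, 0, 0, -1], [-0.25, 0.88, 0, 0, 0, 0, -1], [-0.25, 0.88, 0, 0, 0, 0, -1], [-0.25, 0.88, 0, 0, 0, 0, -1], [-0.25, 0.88, 0, 0, 0, 0, -1]]])

```text
time: 43.15
tool_pos: [0.6002, -0.0317, 0.2382]
tcp_rot: [-0.486, -3.102, 0.0]
wrist_force: [0.1, -0.2, -3.4]
width: 0.165
grip_force: 78.7
```

>>> jog_arm(increments=[[[-0.25, 0.88, 0, 0, 0, 0, -1], [-0.25, 0.88, 0, 0, 0, 0, -1], [0, 0, 0.6, 0, 0, 0, -1], [0, 0, 0.8, 0, 0, 0, -1], [0, 0, 0.8, 0, 0, 0, -1]]])

```text
time: 43.57
tool_pos: [0.6313, 0.0135, 0.1726]
tcp_rot: [0.484, 3.103, 0.0]
wrist_force: [0.4, -0.4, -4.3]
width: 0.165
grip_force: 78.9
```

>>> jog_arm(increments=[[[0, 0, 0.6, 0, 0, 0, -1], [0, 0, 0.3, 0, 0, 0, -1], [0, 0, 0, 0, 0, 0, -1], [0, 0, 0, 0, 0, 0, -1], [0, 0, 0, 0, 0, 0, -1]]])

```text
time: 43.98
tool_pos: [0.6317, 0.0125, 0.1475]
tcp_rot: [0.49, 3.101, 0.001]
wrist_force: [0.5, 0.6, -3.1]
width: 0.165
grip_force: 78.8
```

```bash
python3 - <<'E'
from h import *
go([.630,.0126,.126],72)
shot('wrist','w5.png')
E
```

```text
t43.98 pos [0.6317 0.0125 0.1475] y-axis [0.309 0.951 0.001] z [ 0.002 -0.    -1.   ] yaw 72.03 q [-0.02  0.32  1.84  0.    0.98 -1.28] w0.17 g78.8 F [ 0.5  0.6 -3.1]
shift [ 0.06 -0.02  0.72] turn [0.01 0.02 0.  ]
```

View pics/w5.png

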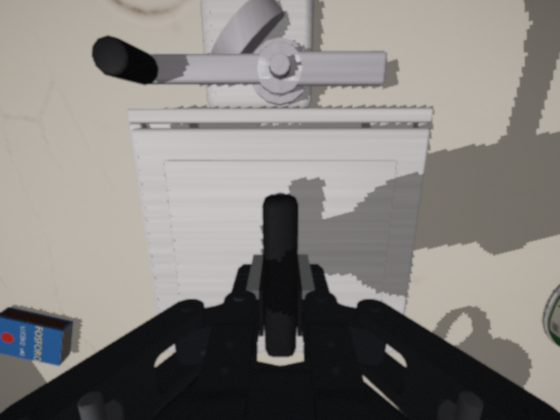

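>>> jog_arm(increments=[[[0.03, 0, 0.2, 0, 0, 0, -1], [0.03, 0, 0.2, 0, 0, 0, -1], [0, 0, 0.1, 0, 0, 0, -1], [0, 0, 0.05, 0, 0, 0, -1], [0, 0, 0, 0, 0, 0, -1]]])

```text
time: 44.45
tool_pos: [0.6295, 0.0131, 0.131]
tcp_rot: [0.491, 3.102, 0.0]
wrist_force: [-1.3, -0.9, 4.3]
width: 0.168
grip_force: 80.1
```

>>> jog_arm(increments=[[[0, 0, 0.06, 0, 0, 0, -1], [0, 0, 0.06, 0, 0, 0, -1], [0, 0, 0.05, 0, 0, 0, -1], [0, 0, 0, 0, 0, 0, -1], [0, 0, 0, 0, 0, 0, -1]]])

```text
time: 44.87
tool_pos: [0.6301, 0.0129, 0.1297]
tcp_rot: [0.491, 3.101, -0.0]
wrist_force: [-8.8, -1.8, 22.0]
width: 0.166
grip_force: 82.5
```

```bash
cat > lid.py <<'E'
from h import *
st()
p,d,c,M=shot('wrist','w6.png');C=cloud(d,c,M)
a=np.radians(-18);A=np.array([[np.cos(a),-np.sin(a)],[np.sin(a),np.cos(a)]])
m=(C[...,:2]-[.630,.0126])@A; z=C[...,2]
for x in(-.078,-.072,-.070,-.067,-.064,-.06,-.045,-.03):
    print(x,[ (round(float(np.median(z[k])),4),int(k.sum())) for y in(-.065,-.04,0,.04,.065) for k in[(abs(m[...,0]-x)<.0015)&(abs(m[...,1]-y)<.01)&(z>.02)&(z<.06)]])
for y in(-.084,-.081,-.078,-.075,-.072,.072,.075,.078,.081,.084):
    k=(abs(m[...,1]-y)<.0012)&(abs(m[...,0]+.03)<.03)&(z>.02)&(z<.06); print('y',y,round(float(np.median(z[k])),4),k.sum())
E
python3 lid.py
```

```text
t44.87 pos [0.6301 0.0129 0.1297] y-axis [0.309 0.951 0.   ] z [ 0.002 -0.001 -1.   ] yaw 72.02 q [-0.02  0.34  1.85 -0.    0.95 -1.28] w0.17 g82.5 F [-8.8 -1.8 22. ]
-0.078 [(0.0364, 233), (0.0365, 231), (0.0365, 232), (0.0365, 231), (0.0365, 229)]
-0.072 [(0.0439, 278), (0.0439, 278), (0.0438, 280), (0.044, 272), (0.044, 239)]
-0.07 [(0.0443, 259), (0.0443, 246), (0.0443, 240), (0.0442, 239), (0.0443, 242)]
-0.067 [(0.0443, 238), (0.0443, 238), (0.0442, 238), (0.0441, 239), (0.0441, 236)]
-0.064 [(0.0441, 238), (0.0441, 235), (0.044, 232), (0.044, 236), (0.0439, 237)]
-0.06 [(0.0439, 234), (0.0439, 234), (0.0439, 234), (0.0438, 234), (0.0438, 235)]
-0.045 [(0.0436, 202), (0.0442, 222), (0.0442, 217), (0.0441, 211), (0.0434, 209)]
-0.03 [(0.043, 196), (0.0436, 188), (0.0434, 1), (0.0435, 196), (0.0427, 186)]
y -0.084 0.0366 446
y -0.081 0.0363 520
y -0.078 0.0365 2
y -0.075 0.0426 404
y -0.072 0.0427 471
y 0.072 0.0426 468
y 0.075 0.0424 412
y 0.078 0.0407 7
y 0.081 0.0361 524
y 0.084 0.0364 443
```

View pics/w6.png

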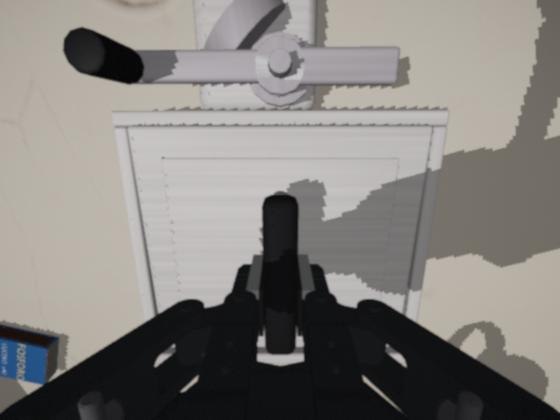

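>>> jog_arm(increments=[[[0, 0, -0.15, 0, 0, 0, -1], [0, 0, -0.1, 0, 0, 0, -1], [-0.12, 0, 0, 0, 0, 0, -1], [0, 0, 0, 0, 0, 0, -1], [0, 0, 0, 0, 0, 0, -1]]])

```text
time: 45.33
tool_pos: [0.6321, 0.012, 0.131]
tcp_rot: [-0.491, -3.102, 0.0]
wrist_force: [0.1, 0.2, -4.4]
width: 0.169
grip_force: 79.0
```

>>> jog_arm(increments=[[[0, 0, 0.08, 0, 0, 0, -1], [0, 0, 0.08, 0, 0, 0, -1], [0, 0, 0.08, 0, 0, 0, -1], [0, 0, 0, 0, 0, 0, -1], [0, 0, 0, 0, 0, 0, -1]]])

```text
time: 45.75
tool_pos: [0.6318, 0.0123, 0.1269]
tcp_rot: [-0.491, -3.101, 0.0]
wrist_force: [-10.4, 0.9, 14.0]
width: 0.161
grip_force: 81.2
```

>>> jog_arm(increments=[[[0, 0, 0.04, 0, 0, 0, -1], [0, 0, 0.04, 0, 0, 0, -1], [0, 0, 0.03, 0, 0, 0, -1], [0, 0, 0, 0, 0, 0, -1], [0, 0, 0, 0, 0, 0, -1]]])

```text
time: 46.17
tool_pos: [0.6318, 0.0123, 0.1268]
tcp_rot: [-0.491, -3.101, 0.0]
wrist_force: [-18.0, 0.8, 31.2]
width: 0.166
grip_force: 83.6
```

```bash
python3 lid.py
```

```text
t46.17 pos [0.6318 0.0123 0.1268] y-axis [ 0.309  0.951 -0.001] z [-0.002 -0.    -1.   ] yaw 72.02 q [-0.02  0.34  1.85 -0.    0.95 -1.28] w0.17 g83.6 F [-18.    0.8  31.2]
-0.078 [(0.0365, 235), (0.0366, 239), (0.0365, 239), (0.0365, 236), (0.0365, 236)]
-0.072 [(0.0309, 230), (0.036, 78), (0.0309, 248), (0.0356, 94), (0.0307, 212)]
-0.07 [(0.0375, 254), (0.0381, 190), (0.0374, 268), (0.0379, 193), (0.0371, 267)]
-0.067 [(0.0386, 248), (0.0385, 234), (0.0386, 233), (0.0384, 234), (0.0385, 233)]
-0.064 [(0.0386, 229), (0.0387, 226), (0.0385, 230), (0.0385, 231), (0.0384, 229)]
-0.06 [(0.0385, 210), (0.0385, 216), (0.0385, 217), (0.0385, 225), (0.0384, 229)]
-0.045 [(0.0388, 211), (0.0396, 206), (0.0395, 210), (0.0396, 211), (0.0386, 207)]
-0.03 [(0.0387, 183), (0.0396, 200), (0.0395, 4), (0.0394, 196), (0.0388, 191)]
y -0.084 0.0365 450
y -0.081 0.0359 766
y -0.078 0.0346 9
y -0.075 0.0383 408
y -0.072 0.0386 469
y 0.072 0.0384 470
y 0.075 0.0383 413
y 0.078 0.0367 3
y 0.081 0.0352 880
y 0.084 0.0365 460
```

>>> jog_arm(increments=[[[0, 0, -0.1, 0, 0, 0, -1], [0, 0, 0, 0, 0, 0, -0.2], [0, 0, 0, 0, 0, 0, 0.2], [0, 0, 0, 0, 0, 0, 0.2], [0, 0, 0, 0, 0, 0, 0.2]]])

```text
time: 46.63
tool_pos: [0.6324, 0.012, 0.1239]
tcp_rot: [-0.492, -3.103, 0.0]
wrist_force: [-0.4, 0.7, 0.1]
width: 0.595
grip_force: 0.0
```

>>> jog_arm(increments=[[[0, 0, -0.4, 0, 0, 0, 0.2], [0, 0, -0.8, 0, 0, 0, 0.2], [0, 0, -1, 0, 0, 0, 0.2], [0, 0, -1, 0, 0, 0, 0.2], [0, 0, -1, 0, 0, 0, 0.2]]])

```text
time: 47.05
tool_pos: [0.6323, 0.0121, 0.252]
tcp_rot: [-0.491, -3.102, 0.0]
wrist_force: [1.0, -0.2, -0.1]
width: 0.599
grip_force: 0.0
```

>>> jog_arm(increments=[[[0, 0, 0, 0, 0, 1, 0.2], [0, 0, 0, 0, 0, 1, 0.2], [0, 0, 0, 0, 0, 1, 0.2], [0, 0, 0, 0, 0, 1, 0.2], [0, 0, 0, 0, 0, 1, 0.2]]])

```text
time: 47.47
tool_pos: [0.6325, 0.012, 0.2512]
tcp_rot: [1.285, 2.866, 0.0]
wrist_force: [0.1, -1.1, 0.1]
width: 0.598
grip_force: 0.0
```

>>> jog_arm(increments=[[[0, 0, 0, 0, 0, 1, 0.2], [0, 0, 0, 0, 0, 1, 0.2], [0, 0, 0, 0, 0, 1, 0.2], [0, 0, 0, 0, 0, 1, 0.2], [0, 0, 0, 0, 0, 1, 0.2]]])

```text
time: 47.88
tool_pos: [0.6325, 0.0121, 0.251]
tcp_rot: [1.983, 2.436, 0.0]
wrist_force: [0.5, -0.1, -0.3]
width: 0.599
grip_force: 0.0
```

>>> jog_arm(increments=[[[0, 0, 0, 0, 0, 1, 0.2], [0, 0, 0, 0, 0, 1, 0.2], [0, 0, 0, 0, 0, 1, 0.2], [0, 0, 0, 0, 0, 1, 0.2], [0, 0, 0, 0, 0, 1, 0.2]]])

```text
time: 48.3
tool_pos: [0.6325, 0.012, 0.251]
tcp_rot: [2.546, 1.84, 0.0]
wrist_force: [-0.0, -0.5, -0.4]
width: 0.605
grip_force: 0.0
```

```bash
python3 - <<'E'
from h import *
go([.5135,-.0235,.133],-18)
E
```

```text
t48.30 pos [0.6325 0.012  0.251 ] y-axis [ 0.949 -0.314  0.   ] z [ 0.  0. -1.] yaw -18.30 q [-0.02  0.22  1.76  0.    1.16  0.3 ] w0.60 g0.0 F [-0.  -0.5 -0.4]
shift [-2.37 -3.4   3.93] turn [ 0.   -0.   -0.05]
```

>>> jog_arm(increments=[[[-0.47, -0.68, 0, 0, 0, 0, 0.2], [-0.47, -0.68, 0, 0, 0, 0, 0.2], [-0.47, -0.68, 0, 0, 0, 0, 0.2], [-0.48, -0.68, 0, 0, 0, 0, 0.2], [-0.48, -0.68, 0, 0, 0, 0, 0.2]]])

```text
time: 48.72
tool_pos: [0.5124, -0.0242, 0.2509]
tcp_rot: [2.541, 1.847, 0.0]
wrist_force: [0.8, -0.1, 0.2]
width: 0.601
grip_force: 0.0
```

>>> jog_arm(increments=[[[0, 0, 0.7, 0, 0, 0, 0.2], [0, 0, 0.8, 0, 0, 0, 0.2], [0, 0, 0, 0, 0, 0, 0.2], [0, 0, 0, 0, 0, 0, 0.2], [0, 0, 0, 0, 0, 0, 0.2]]])

```text
time: 49.13
tool_pos: [0.5141, -0.024, 0.2066]
tcp_rot: [2.541, 1.846, 0.001]
wrist_force: [0.1, -0.3, 0.0]
width: 0.598
grip_force: 0.0
```

```bash
python3 - <<'E'
from h import *
p,d,c,M=shot('wrist');C=cloud(d,c,M);P=C.reshape(-1,3);P=P[(P[:,2]>.074)&(P[:,2]<.088)&(np.hypot(P[:,0]-.514,P[:,1]+.023)<.018)]
print(len(P),P.min(0),P.max(0)); k=(P.min(0)+P.max(0))/2
go([*k[:2],.133],-18)
E
```

```text
406 [ 0.50617494 -0.03120597  0.07417549] [ 0.52164647 -0.01603744  0.08214638]
t49.18 pos [ 0.5146 -0.0241  0.207 ] y-axis [ 0.951 -0.309  0.002] z [ 0.002 -0.    -1.   ] yaw -18.00 q [-0.1   0.04  2.04  0.    1.05  0.22] w0.60 g0.0 F [ 0.9 -0.2  0.4]
shift [ 0.01 -0.03  2.47] turn [ 0.02 -0.    0.  ]
```

>>> jog_arm(increments=[[[0, 0, 0.7, 0, 0, 0, 0.2], [0, 0, 0.8, 0, 0, 0, 0.2], [0, 0, 0.6, 0, 0, 0, 0.2], [0, 0, 0.35, 0, 0, 0, 0.2], [0, 0, 0, 0, 0, 0, -0.48]]], force=20)

```text
time: 49.6
tool_pos: [0.5126, -0.0238, 0.1305]
tcp_rot: [-2.54, -1.846, 0.004]
wrist_force: [-0.7, 0.1, -0.6]
width: 0.479
grip_force: 0.0
```

>>> jog_arm(increments=[[[0, 0, 0, 0, 0, 0, -0.48], [0, 0, 0, 0, 0, 0, -0.48], [0, 0, 0, 0, 0, 0, -0.48], [0, 0, 0, 0, 0, 0, -0.48], [0, 0, 0, 0, 0, 0, -0.48]]])

```text
time: 50.02
tool_pos: [0.5141, -0.0241, 0.133]
tcp_rot: [2.541, 1.846, 0.002]
wrist_force: [0.4, 0.2, -0.8]
width: 0.257
grip_force: 0.0
```

>>> jog_arm(increments=[[[0.013, -0.244, 0, 0, 0, 1, -0.48], [0.013, -0.244, 0, 0, 0, 1, -0.48], [0.013, -0.244, 0, 0, 0, 1, -0.48], [0.013, -0.244, 0, 0, 0, 1, -0.48], [0.013, -0.244, 0, 0, 0, 1, -0.48]]])

```text
time: 50.43
tool_pos: [0.4886, -0.0068, 0.1363]
tcp_rot: [2.926, 1.116, 0.017]
wrist_force: [4.5, -9.0, 8.6]
width: 0.259
grip_force: 4.9
```

>>> jog_arm(increments=[[[0.013, -0.244, 0, 0, 0, 1, -0.48], [0.013, -0.244, 0, 0, 0, 1, -0.48], [0.013, -0.244, 0, 0, 0, 1, -0.48], [0.013, -0.244, 0, 0, 0, 1, -0.48], [0.013, -0.244, 0, 0, 0, 1, -0.48]]])

```text
time: 50.85
tool_pos: [0.468, 0.0278, 0.1334]
tcp_rot: [3.124, 0.32, 0.006]
wrist_force: [1.2, -1.3, 0.1]
width: 0.26
grip_force: 0.9
```

>>> jog_arm(increments=[[[0.013, -0.244, 0, 0, 0, 1, -0.48], [0.013, -0.244, 0, 0, 0, 1, -0.48], [0.013, -0.244, 0, 0, 0, 1, -0.48], [0.013, -0.244, 0, 0, 0, 1, -0.48], [0.013, -0.244, 0, 0, 0, 1, -0.48]]])

```text
time: 51.27
tool_pos: [0.4684, 0.0644, 0.1322]
tcp_rot: [3.101, -0.499, 0.0]
wrist_force: [-0.6, -1.4, -0.3]
width: 0.261
grip_force: 0.3
```

>>> jog_arm(increments=[[[0, -0.12, 0, 0, 0, 0, -0.48], [0, 0, 0, 0, 0, 0, -0.48], [0, 0.06, 0, 0, 0, 0, 0], [0, 0, 0, 0, 0, 0, 0.2], [0, 0, -0.5, 0, 0, 0, 0.2]]])

```text
time: 51.68
tool_pos: [0.4669, 0.0654, 0.1446]
tcp_rot: [3.102, -0.49, -0.008]
wrist_force: [-0.5, -0.2, 0.0]
width: 0.601
grip_force: 0.0
```

>>> jog_arm(increments=[[[0, 0, -1, 0, 0, 0, 0.2], [0, 0, -1, 0, 0, 0, 0.2], [0, 0, -1, 0, 0, 0, 0.2], [0, 0, -1, 0, 0, 0, 0.2], [0, 0, -1, 0, 0, 0, 0.2]]])

```text
time: 52.1
tool_pos: [0.4688, 0.0655, 0.2985]
tcp_rot: [-3.103, 0.49, -0.001]
wrist_force: [0.1, 0.0, -0.8]
width: 0.598
grip_force: 0.0
```

```bash
python3 - <<'E'
from h import *
st();p,d,c,M=shot('wrist','w7.png');C=cloud(d,c,M);P=C.reshape(-1,3);P=P[(P[:,2]>.074)&(P[:,2]<.095)&(np.hypot(P[:,0]-.468,P[:,1]-.064)<.02)]
print(len(P),P.min(0),P.max(0),np.median(P,0)); tray()
p,d,c,M=shot('top'); cv2.imwrite('pics/t7.png',cv2.resize(p[140:320,90:430],None,fx=2.3,fy=2.3))
E
```

```text
t52.10 pos [0.4688 0.0655 0.2985] y-axis [-0.308 -0.951 -0.   ] z [ 0.  0. -1.] yaw -107.96 q [ 0.09 -0.12  2.03  0.    1.24  1.97] w0.60 g0.0 F [ 0.1  0.  -0.8]
203 [0.4603603  0.05625589 0.07423079] [0.47570273 0.07181262 0.08261334] [0.46885245 0.06372547 0.08035681]
bbox uvwh [104 175  85 131] (start 105 175 84 130)
```

View pics/w7.png

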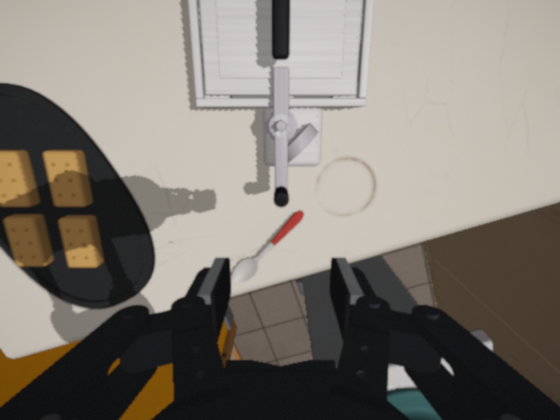

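View pics/t7.png

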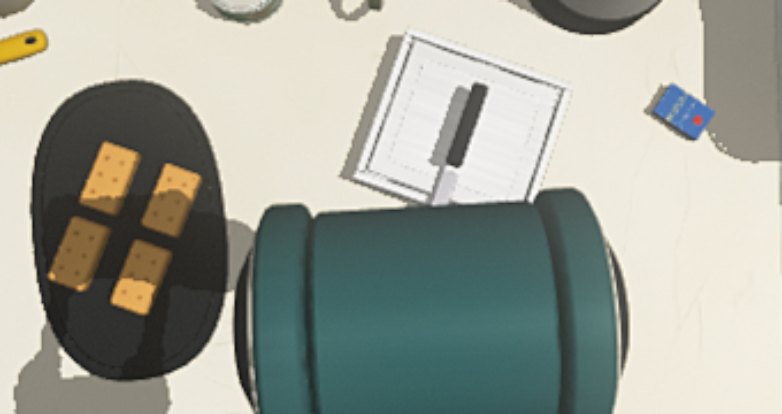

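The latch is back at its start position (knob at pixel 281,195, top at 80 mm) with its tongue over the seated lid. All four biscuits lie flat and apart on the tray.

```bash
python3 -c "
from h import *
print(bot.finish_job())"
```

```text
the job is handed in; nothing more can be done
None
```

The job is handed in at about 52 s of the 210 s allowed: all four biscuits lie flat and face up on the tray, the lid is fully seated in the mould, the latch is back in its locked notch, and I did not touch the spoon, matchbox, tin or mug.

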